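# Book a lot of handpieces into its case

## Task

Book this lot out: squeeze the scanner's trigger and let it go to open the lot on the case's tag, then pack every handpiece and electrode lying on the bench into the case, lying flat so that the lid will close. Shut the lid fully, swing the hasp down until it rests fully home over its staple, and then squeeze the trigger and let it go once more to close the lot. Leave everything else on the bench standing where it is.

Things in the scene. Friction and masses are not known exactly. Their poses are not given: they have to be found in the camera images.
- case: Open accessory case, grey plastic shell fixed to the bench, outside 166 (x) x 316 (y) x 60 mm high, walls and floor 6 mm, black liner on the floor (inside 154 x 304 mm, 54 deep). Origin: centre of its underside. Its lid is hinged along its far (+x) top edge, its staple is on the middle of the near (-x) face, its bar-code tag on the +y end faces the scanner.
- lid (a joint): Angle of the case's clear plastic lid (166 x 316 x 7 mm, grey rim): 0 = shut on the rim, grows as it opens upward about the far edge; starts about 1.6 to 1.75, just past upright. Stiff hinge (about 0.3 N m), so the lid stays wherever it is left; it can be pushed over from behind and pressed shut from above, beside the hasp.
- lid_hinge (a point): Point on the lid's hinge line at the middle of the case's far top edge, 60 mm above the case's underside; the hinge line is the case's own y.
- lid_edge (a point): Middle of the lid's free edge, on its outer face (top when shut), 166 mm from the hinge line.
- hasp (a joint): Angle of the strap hasp on the lid's free edge: 0 = hanging straight down over the staple (closed, when the lid is shut), 1.57 = sticking straight out to the front, 3.14 = standing straight up off the lid, more = leaning back over the lid; starts 3.3 to 3.7. It turns about a pin parallel to the case's y. Friction hinge (0.05 N m): stays where it is left, so it can simply be pushed.
- hasp_hinge (a point): Middle of the hasp's pin, at the lid's free edge, 7 mm outside it and 11 mm above the case's rim when the lid is shut. The hasp is a steel plate 64 mm wide (along the pin), 4 mm thick, reaching 62 mm from the pin, with an 18 x 17 mm slot 36 mm from the pin, into which a staple 16 mm wide enters; the staple stands 18 mm out of the case's near face (9 mm out of the closed hasp), 35 mm above the case's underside.
- hasp_end (a point): Middle of the hasp's free end, 58 mm from the pin.
- scanner: Dark grey pistol-grip bar-code scanner lying on its side in a steel cradle fixed to the bench, aimed along its own -y at the tag on the case. Origin: centre of the cradle's footprint. Head 60 (x) x 130 (y) x 60 mm, top 82 mm above the bench (rubber nose ring to 86 mm), centred over the origin. The grip, 34 (y) x 32 (z) mm, runs level from the head along own -x to x = -156 mm, its middle line at y = +30 mm, z = 52 mm; free space above and on both sides.
- scan_trigger (a joint): Angle of the scanner's trigger: 0 = out (released), 0.28 = squeezed fully in towards the grip. A 70 mm lever, 20 mm high, on the grip's -y side, hinged at the head end about a vertical pin at (-34, +6) mm in the scanner's frame; sprung outward: about 2.5 N at 45 mm from the pin to start it and 8 N to hold it fully in; it returns by itself. The scan counts when the trigger is beyond 0.2.
- trigger_pad (a point): Middle of the trigger's outer face, 45 mm from its pin, at the height of the grip's middle (52 mm over the bench); moves with the trigger.
- grip_back (a point): Point on the back (+y) face of the grip opposite the trigger pad; trigger pad to here is 58 mm wide released, 46 mm squeezed, across the scanner's y.
- brush_handpiece: Rotary brush handpiece of the facial machine: cream rounded body 96 x 30 wide x 28 mm high, steel neck and short round wooden brush head; 122 mm long over all, body from -60 to +36 mm along x. Loose; lies on a flat side. Origin: underside, under the middle of its length; own x along its length towards the working end, z up. About 0.14 kg.
- slim_handpiece: Slim cream handpiece with a black ribbed collar at one end: body 104 x 26 x 26 mm, 128 mm long over all, body from -64 to +40 mm. Loose; lies on a flat side. Origin: underside, under the middle of its length; own x along its length towards the working end, z up. About 0.13 kg.
- suction_handpiece: Cream suction handpiece with a small glass cup at one end: body 84 x 28 wide x 27 mm high, 120 mm long over all, body from -58 to +26 mm. Loose; lies on a flat side. Origin: underside, under the middle of its length; own x along its length towards the working end, z up. About 0.12 kg.
- rod_electrode: Bright steel rod electrode, 22 mm round, between two square black end caps 26 x 26 mm; 126 mm long; its axis is 13 mm above its underside. Loose; lies on a flat side. Origin: underside, under the middle of its length; own x along its length towards the working end, z up. About 0.2 kg.
- roller_electrode: Cream handle 80 x 24 wide x 25 mm high with a steel fork and a steel roller 34 mm wide across its end; 122 mm long over all, handle from -62 to +18 mm. Loose; lies on a flat side. Origin: underside, under the middle of its length; own x along its length towards the working end, z up. About 0.15 kg.
- jar: Low amber glass jar with white cap, 60 mm across, 38 mm high; not part of the lot. Origin: centre of its underside.
- tape_roll: Cardboard-coloured roll of parcel tape, 96 mm across, 48 mm high, lying flat; not part of the lot. Origin: centre of its underside.
- mug: White coffee mug, 78 mm across, 90 mm high; not part of the lot. Origin: centre of its underside.
- adaptor: Black mains adaptor block 85 x 55 x 34 mm; not part of the lot. Origin: centre of its underside.
- screwdriver: Black-handled screwdriver 190 mm long; not part of the lot. Origin: its underside.
- carton: Small brown carton 130 x 90 x 60 mm; not part of the lot. Origin: centre of its underside.
- spray_can: Upright aluminium can with a paper band, 60 mm across, 120 mm high; not part of the lot. Origin: centre of its underside.

How it is judged (in metres and radians):
On the way, in this order (a step that is already met when the one before it is completed fails the run):
1. the scanner's trigger is squeezed in for the opening scan (value of joint scan_trigger above 0.2 rad), for 0.2 s.
2. the trigger is let go (value of joint scan_trigger below 0.05 rad), for 0.1 s.
3. every handpiece and electrode lies in the case, let go (x of brush_handpiece in the frame of case between -0.077 and 0.077 m and y of brush_handpiece in the frame of case between -0.152 and 0.152 m and z of brush_handpiece in the frame of case between -0.005 and 0.055 m and x of slim_handpiece in the frame of case between -0.077 and 0.077 m and y of slim_handpiece in the frame of case between -0.152 and 0.152 m and z of slim_handpiece in the frame of case between -0.005 and 0.055 m and x of suction_handpiece in the frame of case between -0.077 and 0.077 m and y of suction_handpiece in the frame of case between -0.152 and 0.152 m and z of suction_handpiece in the frame of case between -0.005 and 0.055 m and x of rod_electrode in the frame of case between -0.077 and 0.077 m and y of rod_electrode in the frame of case between -0.152 and 0.152 m and z of rod_electrode in the frame of case between -0.005 and 0.055 m and x of roller_electrode in the frame of case between -0.077 and 0.077 m and y of roller_electrode in the frame of case between -0.152 and 0.152 m and z of roller_electrode in the frame of case between -0.005 and 0.055 m and contact force between each of brush_handpiece, slim_handpiece, suction_handpiece, rod_electrode, roller_electrode and the fingers below 0.2 N), for 0.2 s.
4. the lid is shut (value of joint lid below 0.045 rad), for 0.1 s.
5. the hasp is swung home over the staple with the lid shut (value of joint lid below 0.045 rad and value of joint hasp below 0.12 rad), for 0.2 s.
6. the trigger is squeezed in again for the closing scan (all of step 5 and value of joint scan_trigger above 0.2 rad), for 0.2 s.
7. the trigger is let go (value of joint scan_trigger below 0.05 rad), for 0.1 s.
At the end, for the whole second after the job is handed in: Every handpiece and electrode present is inside the case (its middle within the walls and below the rim) and at rest, the lid is within 0.045 rad of shut, the hasp within 0.12 rad of hanging straight over the staple, the trigger is out (below 0.05 rad) (all of step 5 and x of brush_handpiece in the frame of case between -0.077 and 0.077 m and y of brush_handpiece in the frame of case between -0.152 and 0.152 m and z of brush_handpiece in the frame of case between -0.005 and 0.055 m and x of slim_handpiece in the frame of case between -0.077 and 0.077 m and y of slim_handpiece in the frame of case between -0.152 and 0.152 m and z of slim_handpiece in the frame of case between -0.005 and 0.055 m and x of suction_handpiece in the frame of case between -0.077 and 0.077 m and y of suction_handpiece in the frame of case between -0.152 and 0.152 m and z of suction_handpiece in the frame of case between -0.005 and 0.055 m and x of rod_electrode in the frame of case between -0.077 and 0.077 m and y of rod_electrode in the frame of case between -0.152 and 0.152 m and z of rod_electrode in the frame of case between -0.005 and 0.055 m and x of roller_electrode in the frame of case between -0.077 and 0.077 m and y of roller_electrode in the frame of case between -0.152 and 0.152 m and z of roller_electrode in the frame of case between -0.005 and 0.055 m and value of joint scan_trigger below 0.05 rad and linear speed of each of brush_handpiece, slim_handpiece, suction_handpiece, rod_electrode, roller_electrode below 0.02 m/s); the robot touches nothing.
It fails at once if something that is not part of the lot is pushed more than 60 mm away (distance of any of jar, tape_roll, mug, adaptor, screwdriver, carton, spray_can from where it was at the start of the episode above 0.06 m).
It fails at once if the mug, the jar or the can is knocked over (angle between any of mug, jar, spray_can's own z axis and vertical above 0.7 rad).
Of brush_handpiece, slim_handpiece, suction_handpiece, rod_electrode, roller_electrode only 3 to 5 are there at a start; the rules pass over those that are not, and their reading is None.
At some moment in a run one of brush_handpiece, slim_handpiece, suction_handpiece, rod_electrode, roller_electrode may be knocked a few centimetres aside while the robot is not near it.
Once in a run the grip may slacken for a moment while it holds something.
It also fails if it takes over 210 s, if anything falls off the work surface, if the arm or the gripper's body presses on something with over 40 N, if the wrist force passes 120 N, or if a joint passes its speed limit or range.

## Robot

A 6-joint arm with a two-finger parallel gripper is mounted at the origin on the work surface. World frame = base frame: x ahead of the robot, y to its left, z up, the work surface at z = 0. Lengths are in m, angles in degrees, forces in N, time in s.
With the tool pointing down it reaches from about 0.375 to 0.9 m from the base axis. Payload 3.1 kg.
Tool frame: the origin (TCP) lies between the finger pads; the fingertips stand bot.tip_extent ahead of it and the grasp point (between the pads) lies 2 mm behind it (bot.tip_extent is the distance from the TCP to the fingertips, in m); z points along the fingers, y is the direction in which the jaws open and shut (so a half turn about z gives the same grasp; the last joint's range is limited). The gripper opens to 87 mm and grips with 3 to 60 N. Pads are 19 mm wide; open, the fingers measure 117 mm over their backs; the gripper's body (75 mm by 190 mm) begins 51 mm behind the grasp point.
Start: joints at [-10.227, 30.224, 82.088, -0, 67.689, -10.227], TCP at [0.625, 0, 0.24] pointing down, gripper open.
Joint ranges: [-176.69, 176.69], [-43.24, 126.21], [12.49, 139.97], [-82, 262], [0, 151.66], [-163.58, 163.58]. Speed limits (degrees/s): [159.86, 159.86, 180, 180, 180, 180].

## Interface

Orientations are given as a 3x3 rotation matrix whose columns are the frame's x, y, z axes.
In Python, from rig import bot, imaging, recognise, masks_of, mark_of gives the robot as it stands.
- The arm moves only by the tool send_rows, never from a script. Its argument "plan" is a list that holds one entry, the list of rows, each a list of 5 numbers: the shift along the world's x, y, z normalised to -1 to 1, where 1 is 0.03 m, then the turn about the world's z normalised to -1 to 1, where 1 is 0.1 rad, then the closure, from -1 (fully open) to 1 (shut). A call has 1 to 20 rows; each row shifts and turns the commanded pose from where the row before left it; what a row does not reach is not made up. A row lasts 1/10 s, in which the tool goes at most 50 mm and 8.59 degrees, less where a joint would pass 70% of its speed; a pose out of reach is approached as far as the arm can. A call with a number of a shift or a turn outside -1 to 1 is refused whole. A call with a gripper value outside its range is refused whole. The fingers move at their own pace and stop on an object; the grip force is fixed at half the most. Time passes only in rows, so rows that do not move let the fingers close. It gives the time, the measured TCP pose, the force and the opening at its end, in the units of the state.
- bot.read_state(): the state, without advancing time (a new reading comes with each control period).
- imaging.capture(name): name is "scene" or "side" or "wrist"; returns a dict with "img" (400x640x3 uint8, blue, green, red), "mtx" (3x3 intrinsics, pixels), "pose" (4x4, takes a point from camera to world coordinates); the wrist camera has in their place "T_tool_cam" (4x4, takes a point from camera to tool coordinates, whose origin is the TCP and whose axes are the flange's). Camera axes: x right, y down, z forward; pixel columns grow to the right and rows downward; lengths in m; the calibration is good to about 2 mm. The wrist camera is an equidistant fisheye: a pixel r from the principal point sees the ray r / f radians off the axis. A picture is of the moment at which its call begins: read the wrist's pose just before it. There is no depth.
- bot.hand_in(): hands the job in, once; it reports no verdict.
Trained networks look in the newest picture that a camera, given by its name, has taken for a name from the list of things; names that differ only in an ending like _2 or _b are one class to them, and where a whole thing is asked for, a point or a joint stands for the part that bears it (a point fixed in the world has none). Each returns a list of dicts, best first, with "conf" (0 to 1); they miss things now and then, are a little off and sometimes report something else, mostly with a low value. They report only what shows in the picture. A call takes as long as a camera call.
- recognise(camera, target): "at" ([x, y, z] in m, in world coordinates, good to about 4 mm: the middle of the surface that is visible of it).
- masks_of(camera, target): "region" (400x640 bool, what is visible of it).
- mark_of(camera, target): "at" ([x, y, z] in m, in world coordinates, good to about 4 mm: a listed point, or the origin of a listed thing).
The state is a dict: "time_s": time; "joint_positions": joint angles; "qvel": joint speeds; "tau": joint torques, N m; "position": TCP position; "tcp_rot": TCP orientation; "force": force on the tool from outside, world axes, zero at the start; "moment": the same for the moment, N m; "opening": opening from 0.0 (shut) to 1.0 (fully open).
Only numpy, scipy, OpenCV 4.12 (cv2) and the standard library are available. Lean on these libraries where they do the work, as an engineer would, in place of code of your own. Each camera call takes 0.05 s, during which the arm holds its last target.

## Working session

There is one attempt and no reset: what is moved stays moved. The work goes in short steps, Python scripts to look and compute and a tool call to move; the robot and the scene stay as the last step left them, time stands still between calls to the robot, and variables do not carry over. Pictures are saved under pics/ and viewed, and the job is handed in when it is done.

Besides the shell and the picture viewer there is one more tool, called as name(argument=value, ...), one argument or row to a line, values as JSON. send_rows: Moves the arm, as the interface text tells. Its arguments: {"type":"object","properties":{"plan":{"type":"array"}},"required":["plan"]}

```bash
ls; mkdir -p pics
cat > h.py <<'E'
from rig import bot, imaging, recognise, masks_of, mark_of
import numpy as np, cv2
def snap(n,f):
    c=imaging.capture(n); cv2.imwrite('pics/'+f,c['img']); return c
E
python3 - <<'E'
from h import *
s=bot.read_state(); print(s['time_s'],s['position'],s['tcp_rot'],s['force'],bot.tip_extent)
for n in ['scene','side']:
    c=snap(n,n+'0.png'); print(n,c['mtx'].tolist() if hasattr(c['mtx'],'tolist') else c['mtx'],np.round(c['pose'],3).tolist())
    for t in ['case','lid_hinge','lid_edge','hasp_hinge','hasp_end','scanner','trigger_pad','grip_back','brush_handpiece','slim_handpiece','suction_handpiece','rod_electrode','roller_electrode','jar','tape_roll','mug','adaptor','screwdriver','carton','spray_can']:
        r=mark_of(n,t); print(n,t,[(np.round(q['at'],3).tolist(),round(q['conf'],2)) for q in r[:3]])
print(bot.read_state()['time_s'])
E
```

```text
pics
0.0 [6.24296417e-01 1.53229716e-04 2.38568001e-01] [[-1.86918017e-05  9.99997748e-01 -2.12226874e-03]
 [ 9.99999930e-01  1.94833941e-05  3.72973452e-04]
 [ 3.73013961e-04 -2.12226162e-03 -9.99997678e-01]] [ 0.22769252 -1.08706944 -0.50822644] 0.017
scene [[404.136160568387, 0.0, 323.18415038979236], [0.0, 404.136160568387, 205.21583842526942], [0.0, 0.0, 1.0]] [[0.728, 0.43, -0.533, 1.126], [0.685, -0.475, 0.553, -0.628], [-0.016, -0.768, -0.64, 0.809], [0.0, 0.0, 0.0, 1.0]]
scene case [([0.593, -0.333, 0.003], 0.67), ([0.549, 0.056, -0.002], 0.58)]
scene lid_hinge [([0.627, 0.054, 0.064], 0.79)]
scene lid_edge [([0.654, 0.056, 0.226], 0.74)]
scene hasp_hinge [([0.658, 0.054, 0.231], 0.6)]
scene hasp_end [([0.71, 0.055, 0.203], 0.6)]
scene scanner [([0.573, 0.395, -0.004], 0.89)]
scene trigger_pad [([0.493, 0.386, 0.052], 0.47), ([0.719, 0.297, 0.002], 0.45)]
scene grip_back [([0.499, 0.448, 0.048], 0.7)]
scene brush_handpiece [([0.292, 0.326, -0.003], 0.2)]
scene slim_handpiece [([0.424, -0.321, 0.001], 0.65)]
scene suction_handpiece [([0.428, -0.401, 0.001], 0.56)]
scene rod_e
[... 1228 characters left out ...]
ce []
side slim_handpiece [([0.592, -0.339, 0.001], 0.72), ([0.426, -0.316, 0.001], 0.58)]
side suction_handpiece [([0.424, -0.407, -0.001], 0.84)]
side rod_electrode [([0.589, -0.339, -0.001], 0.84), ([0.708, 0.052, 0.203], 0.64)]
side roller_electrode []
side jar []
side tape_roll [([0.284, -0.332, -0.0], 0.61), ([0.496, 0.444, 0.053], 0.57)]
side mug [([0.29, 0.326, 0.001], 0.6)]
side adaptor [([0.364, 0.146, 0.002], 0.97), ([0.426, -0.32, 0.001], 0.47)]
side screwdriver [([0.738, -0.174, 0.004], 0.74)]
side carton [([0.72, 0.295, 0.002], 0.72), ([0.708, 0.054, 0.202], 0.56), ([0.497, 0.441, 0.054], 0.53)]
side spray_can [([0.497, 0.388, 0.057], 0.73), ([0.729, -0.357, -0.004], 0.57)]
2.1
```

View pics/scene0.png

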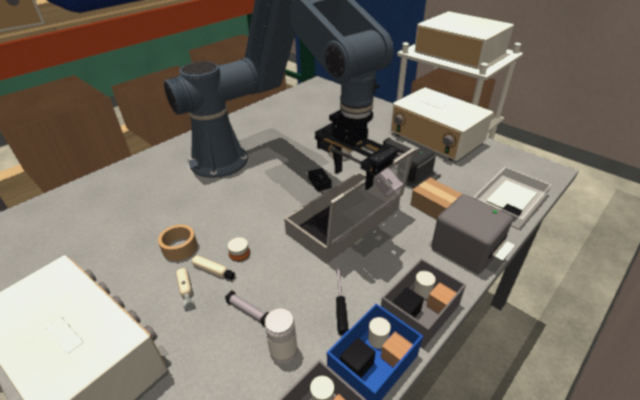

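View pics/side0.png

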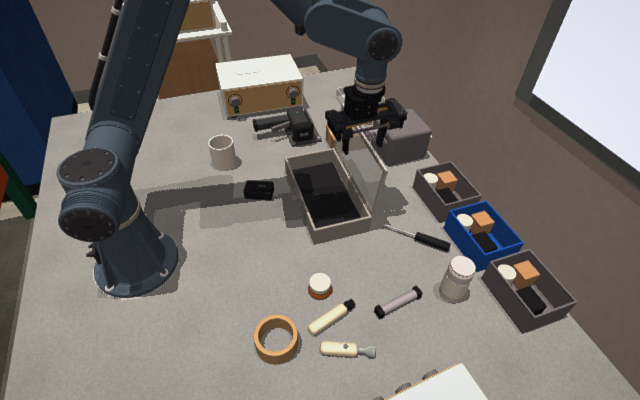

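send_rows(
  plan=[
    [[0,0,1,0,-1],[0,0,1,0,-1],[0,0,1,0,-1],[-0.27,0.94,0,1,-1],[-0.27,0.94,0,1,-1],[-0.27,0.94,0,1,-1],[-0.27,0.94,0,1,-1],[-0.27,0.94,0,1,-1],[-0.27,0.94,0,1,-1],[-0.27,0.94,0,1,-1],[-0.27,0.94,0,1,-1],[-0.27,0.94,0,1,-1],[-0.27,0.94,0,1,-1],[-0.27,0.94,0,1,-1],[-0.27,0.94,0,1,-1],[-0.27,0.94,0,1,-1],[-0.27,0.94,0,1,-1],[-0.5,0.94,0,1,-1]],
  ],
)

```text
time_s: 3.9
position: [0.4967, 0.4241, 0.3294]
tcp_rot: [[-0.998, 0.067, 0.001], [0.067, 0.998, 0.0], [-0.001, 0.0, -1.0]]
force: [0.4, 0.4, -0.0]
opening: 1.004
```

Run:
```python
from h import *
s=bot.read_state(); print(s['time_s'],s['position'],s['tcp_rot'],s['force'],s['opening'])
for n in ['scene','side','wrist']:
    c=snap(n,n+'1.png')
    for t in ['scanner','trigger_pad','grip_back','brush_handpiece','roller_electrode','carton']+(['case','lid_edge','suction_handpiece'] if n!='wrist' else []):
        r=mark_of(n,t); print(n,t,[(np.round(q['at'],3).tolist(),round(q['conf'],2)) for q in r[:2]])
print(c['mtx'],c['T_tool_cam'])
print(bot.read_state()['time_s'])
```

```text
3.9 [0.49674055 0.4241062  0.32940351] [[-9.97742194e-01  6.71575348e-02  6.16090110e-04]
 [ 6.71576251e-02  9.97742370e-01  1.26989229e-04]
 [-6.06170923e-04  1.68077661e-04 -9.99999802e-01]] [ 0.38371367  0.3506251  -0.01626992] 1.0036786077640645
scene scanner [([0.573, 0.396, -0.004], 0.91)]
scene trigger_pad [([0.496, 0.386, 0.051], 0.4)]
scene grip_back [([0.495, 0.447, 0.049], 0.84)]
scene brush_handpiece [([0.425, -0.322, 0.001], 0.69)]
scene roller_electrode [([0.293, 0.324, -0.004], 0.23)]
scene carton [([0.721, 0.295, 0.002], 0.67)]
scene case [([0.547, 0.055, -0.005], 0.58)]
scene lid_edge [([0.653, 0.056, 0.225], 0.76)]
scene suction_handpiece [([0.429, -0.404, 0.002], 0.71)]
side scanner [([0.576, 0.394, -0.004], 0.93), ([0.718, 0.292, 0.001], 0.58)]
side trigger_pad [([0.498, 0.387, 0.056], 0.39)]
side grip_back [([0.495, 0.443, 0.053], 0.82)]
side brush_handpiece []
side roller_electrode []
side carton [([0.721, 0.294, 0.001], 0.72), ([0.497, 0.388, 0.059], 0.2)]
side case [([0.55, 0.058, 0.003], 0.87)]
side lid_edge [([0.658, 0.058, 0.225], 0.91)]
side suction_handpiece [([0.423, -0.405, -0.002], 0.84), ([0.655, 0.054, 0.226], 0.19)]
wrist scanner [([0.576, 0.391, -0.0], 0.59), ([0.591, -0.336, 0.0], 0.22)]
wrist trigger_pad [([0.496, 0.389, 0.049], 0.75)]
wrist grip_back [([0.493, 0.447, 0.052], 0.56), ([0.589, -0.336, -0.002], 0.51)]
wrist brush_handpiece []
wrist roller_electrode []
wrist carton [([0.721, 0.296, 0.003], 0.93)]
[[309.70691629   0.         324.46943464]
 [  0.         309.70691629 197.38237367]
 [  0.           0.           1.        ]] [[-2.40130797e-04 -9.62685691e-01 -2.70621882e-01  7.45598843e-02]
 [ 9.99999845e-01 -9.54938267e-05 -5.47628367e-04  7.13989696e-04]
 [ 5.01351273e-04 -2.70621972e-01  9.62685565e-01 -1.44616186e-01]
 [ 0.00000000e+00  0.00000000e+00  0.00000000e+00  1.00000000e+00]]
5.25
```

View pics/side1.png

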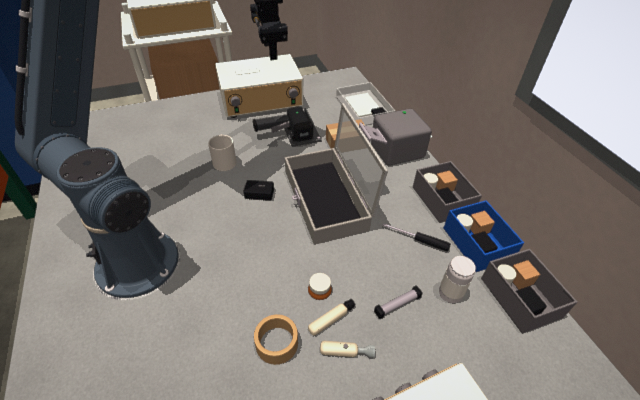

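View pics/wrist1.png

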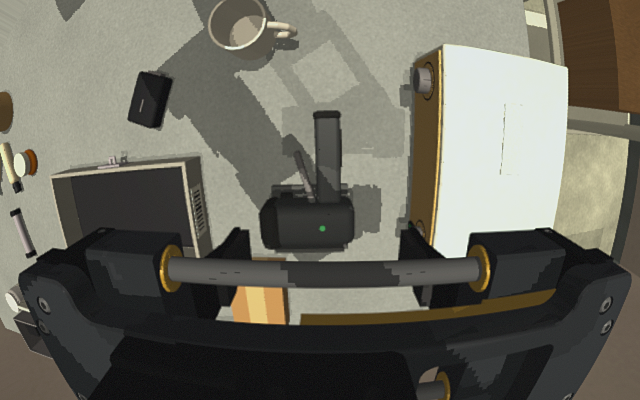

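View pics/scene1.png

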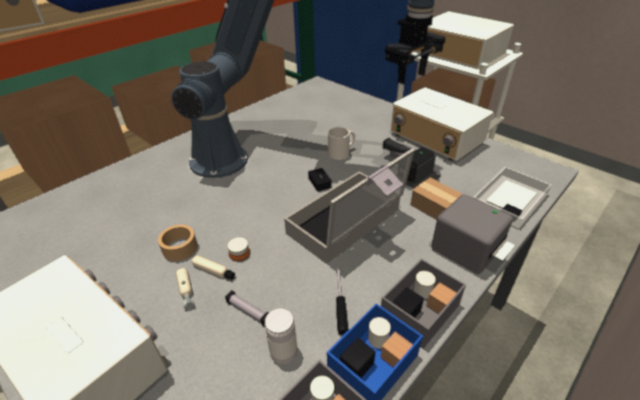

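```bash
cat >> h.py <<'E'
def ray(c,u,v,z):
    K=np.array(c['mtx']);P=np.array(c['pose'])
    d=P[:3,:3]@np.linalg.inv(K)@np.array([u,v,1.]);o=P[:3,3]
    return o+d*(z-o[2])/d[2]
E
python3 - <<'E'
from h import *
c=imaging.capture('side')
for u,v in [(222,112),(302,107)]: print(ray(c,u,v,0))
for t in ['scanner','trigger_pad']:
    for m in masks_of('side',t)[:1]:
        ys,xs=np.where(m['region']); print(t,m['conf'],xs.min(),xs.max(),ys.min(),ys.max())
c2=imaging.capture('scene')
for u,v in [(395,133),(447,157)]: print(ray(c2,u,v,0))
E
python3 - <<'E'
import cv2
im=cv2.imread('pics/side1.png')[90:180,180:340]; cv2.imwrite('pics/z1.png',cv2.resize(im,None,fx=5,fy=5,interpolation=2))
E
```

```text
[3.39609026e-01 6.29372605e-01 1.11022302e-16]
[0.64274089 0.56316068 0.        ]
scanner 0.57 253 321 107 146
trigger_pad 0.44 271 290 121 131
[0.35735935 0.58573101 0.        ]
[0.5977657  0.56892785 0.        ]
```

View pics/z1.png

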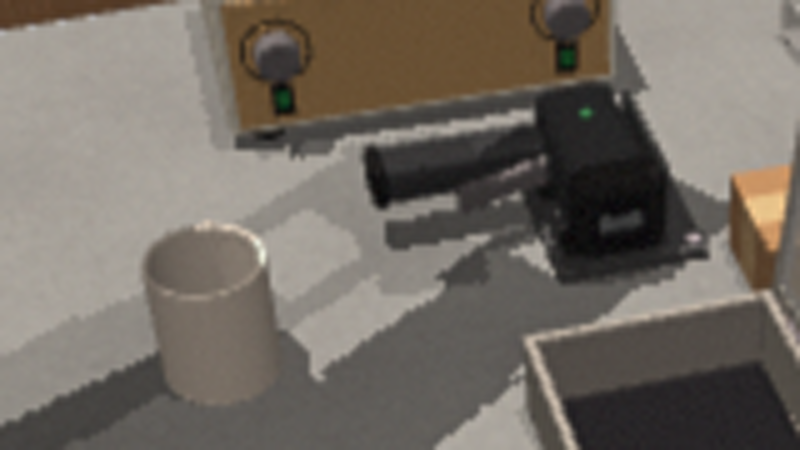

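send_rows(
  plan=[
    [[0,-0.03,-1,0.6,-1],[0,0,-1,0,-1],[0,0,-1,0,-1],[0,0,-1,0,-1],[0,0,-1,0,-1],[0,0,-1,0,-1],[0,0,-1,0,-1],[0,0,-1,0,-1],[0,0,-0.7,0,-1],[0,0,-0.6,0,-1],[0,0,0,0,-1]],
  ],
)

```text
time_s: 6.55
position: [0.4949, 0.4211, 0.0477]
tcp_rot: [[-1.0, 0.011, -0.005], [0.011, 1.0, -0.003], [0.005, -0.003, -1.0]]
force: [-1.3, -0.3, -0.5]
opening: 1.001
```

Run:
```python
from h import *
s=bot.read_state(); print(s['time_s'],s['position'],s['force'],s['opening'])
for n in ['side','wrist']:
    c=snap(n,n+'2.png')
    for t in ['trigger_pad','grip_back']:
        r=mark_of(n,t); print(n,t,[(np.round(q['at'],3).tolist(),round(q['conf'],2)) for q in r[:2]])
```

```text
6.55 [0.49491558 0.42105526 0.04771807] [-1.27525481 -0.27150312 -0.51795038] 1.0005438186175637
side trigger_pad [([0.496, 0.388, 0.055], 0.59)]
side grip_back [([0.495, 0.444, 0.053], 0.63)]
wrist trigger_pad [([0.498, 0.388, 0.054], 0.9)]
wrist grip_back [([0.497, 0.447, 0.052], 0.72)]
```

View pics/wrist2.png

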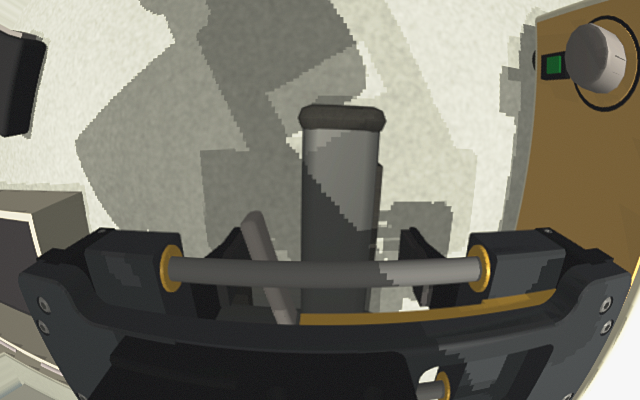

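send_rows(
  plan=[
    [[0,0,0,0,0.1],[0,0,0,0,0.1],[0,0,0,0,0.1],[0,0,0,0,0.1],[0,0,0,0,0.1],[0,0,0,0,0.1],[0,0,0,0,0.1],[0,0,0,0,0.1],[0,0,0,0,0.1],[0,0,0,0,0.1]],
  ],
)

```text
time_s: 7.85
position: [0.4948, 0.4222, 0.0501]
tcp_rot: [[-1.0, 0.013, -0.004], [0.013, 1.0, -0.0], [0.004, -0.0, -1.0]]
force: [-3.9, -0.9, 1.2]
opening: 0.515
```

Run:
```python
from h import *
s=bot.read_state(); print(s['time_s'],s['position'],s['force'],s['opening'])
for n in ['wrist','side']:
    c=snap(n,n+'3.png')
    for t in ['trigger_pad','grip_back']:
        r=mark_of(n,t); print(n,t,[(np.round(q['at'],3).tolist(),round(q['conf'],2)) for q in r[:2]])
```

```text
7.85 [0.49481485 0.42217949 0.05005857] [-3.88364054 -0.8560344   1.23833395] 0.5146831582046424
wrist trigger_pad [([0.495, 0.4, 0.053], 0.6)]
wrist grip_back [([0.496, 0.449, 0.054], 0.6)]
side trigger_pad [([0.719, 0.298, 0.0], 0.5), ([0.424, -0.402, -0.002], 0.31)]
side grip_back [([0.496, 0.442, 0.053], 0.95), ([0.425, -0.321, -0.002], 0.63)]
```

View pics/wrist3.png

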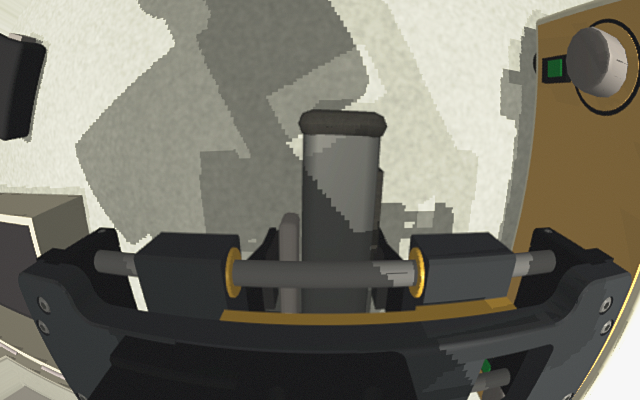

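send_rows(
  plan=[
    [[0,0,0,0,0.1],[0,0,0,0,-1],[0,0,0,0,-1],[0,0,0,0,-1],[0,0,0,0,-1],[0,0,0,0,-1],[0,0,0,0,-1],[0,0,1,0,-1],[0,0,1,0,-1],[0,0,1,0,-1],[0,0,1,0,-1],[0,0,1,0,-1],[0,0,1,0,-1],[0,0,1,0,-1],[0,0,1,0,-1],[0,0,1,0,-1]],
  ],
)

```text
time_s: 9.75
position: [0.4972, 0.4231, 0.3226]
tcp_rot: [[-1.0, 0.01, 0.003], [0.01, 1.0, 0.002], [-0.003, 0.003, -1.0]]
force: [0.2, -0.3, -0.6]
opening: 0.997
```

```bash
cat >> h.py <<'E'
def item(cam,t,z=0.013,cap=True):
    c=imaging.capture(cam) if cap else cap
    out=[]
    for m in masks_of(cam,t)[:2]:
        ys,xs=np.where(m['region'])
        if len(xs)<30: continue
        pts=np.array([ray(c,u,v,z)[:2] for u,v in zip(xs,ys)])
        rc=cv2.minAreaRect((pts*1000).astype(np.float32))
        mu=pts.mean(0); w,V=np.linalg.eigh(np.cov((pts-mu).T)); a=V[:,1]
        t1=(pts-mu)@a
        mid=mu+a*(t1.max()+t1.min())/2
        out.append((round(m['conf'],2),len(xs),np.round(mid,3).tolist(),round(np.degrees(np.arctan2(a[1],a[0])),1),round(t1.max()-t1.min(),3)))
    return out
E
python3 - <<'E'
from h import *
s=bot.read_state(); print(s['time_s'],s['position'],s['force'],s['opening'])
for n in ['scene','side']:
    c=snap(n,n+'4.png')
    for t in ['trigger_pad']:
        r=mark_of(n,t); print(n,t,[(np.round(q['at'],3).tolist(),round(q['conf'],2)) for q in r[:2]])
    for t in ['slim_handpiece','suction_handpiece','rod_electrode']:
        print(n,t,item(n,t))
        r=mark_of(n,t); print(n,t,[(np.round(q['at'],3).tolist(),round(q['conf'],2)) for q in r[:2]])
E
```

```text
9.75 [0.49716268 0.42306929 0.3225955 ] [ 0.1994206  -0.34416475 -0.61920267] 0.9965845879821997
scene trigger_pad [([0.496, 0.388, 0.051], 0.52)]
scene slim_handpiece [(0.76, 478, [0.424, -0.319], np.float64(-165.1), np.float64(0.136)), (0.55, 1397, [0.703, -0.333], np.float64(145.7), np.float64(0.139))]
scene slim_handpiece [([0.425, -0.32, -0.001], 0.57), ([0.294, 0.324, -0.003], 0.23)]
scene suction_handpiece [(0.57, 445, [0.429, -0.406], np.float64(155.9), np.float64(0.135))]
scene suction_handpiece [([0.429, -0.401, -0.003], 0.57)]
scene rod_electrode [(0.93, 476, [0.587, -0.339], np.float64(-171.3), np.float64(0.13))]
scene rod_electrode [([0.589, -0.337, -0.003], 0.9), ([0.425, -0.32, -0.0], 0.68)]
side trigger_pad [([0.499, 0.388, 0.056], 0.46)]
side slim_handpiece [(0.9, 676, [0.426, -0.318], np.float64(-162.8), np.float64(0.134))]
side slim_handpiece [([0.427, -0.32, 0.001], 0.72), ([0.289, 0.328, -0.002], 0.53)]
side suction_handpiece [(0.71, 685, [0.429, -0.403], np.float64(156.8), np.float64(0.12))]
side suction_handpiece [([0.424, -0.407, -0.001], 0.81)]
side rod_electrode [(0.95, 474, [0.592, -0.335], np.float64(-170.5), np.float64(0.134)), (0.35, 3141, [0.738, 0.225], np.float64(76.1), np.float64(0.6))]
side rod_electrode [([0.592, -0.34, 0.002], 0.73)]
```

View pics/side4.png

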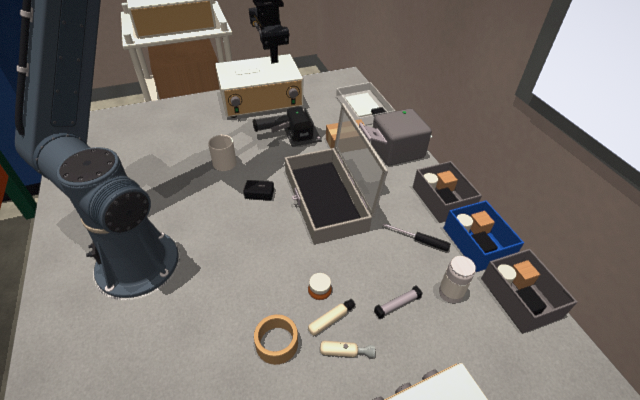

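send_rows(
  plan=[
    [[0.12,-1,0,0.08,-0.4],[0.12,-1,0,0.08,-0.4],[0.12,-1,0,0.08,-0.4],[0.12,-1,0,0.08,-0.4],[0.12,-1,0,0.08,-0.4],[0.12,-1,0,0.08,-0.4],[0.12,-1,0,0.08,-0.4],[0.12,-1,0,0.08,-0.4],[0.12,-1,0,0.08,-0.4],[0.12,-1,0,0.08,-0.4],[0.12,-1,0,0.08,-0.4],[0.12,-1,0,0.08,-0.4],[0.12,-1,0,0.08,-0.4],[0.12,-1,0,0.08,-0.4],[0.12,-1,0,0.08,-0.4],[0.12,-1,0,0.08,-0.4],[0.12,-1,0,0.08,-0.4],[0.12,-1,0,0.08,-0.4],[0.12,-1,0,0.08,-0.4],[0.12,-1,0,0.05,-0.4]],
  ],
)

```text
time_s: 12.85
position: [0.5686, -0.1791, 0.3208]
tcp_rot: [[-0.989, -0.146, 0.0], [-0.146, 0.989, -0.0], [-0.0, -0.0, -1.0]]
force: [0.1, 0.1, 0.4]
opening: 0.699
```

send_rows(
  plan=[
    [[0.13,-1,-0.5,0,-0.4],[0.13,-1,-1,0,-0.4],[0.13,-1,-1,0,-0.4],[0.13,-1,-1,0,-0.4],[0.13,-1,-1,0,-0.4],[0,-0.3,-1,0,-0.4],[0,0,0,0,-0.4]],
  ],
)

```text
time_s: 13.55
position: [0.5853, -0.3368, 0.1505]
tcp_rot: [[-0.99, -0.143, -0.007], [-0.143, 0.99, 0.006], [0.007, 0.007, -1.0]]
force: [-0.6, 0.7, -0.4]
opening: 0.699
```

```bash
cat >> h.py <<'E'
def wray(c,s,u,v,z):
    K=c['mtx'];x=(u-K[0][2]);y=(v-K[1][2]);r=np.hypot(x,y);th=r/K[0][0]
    d=np.array([np.sin(th)*x/max(r,1e-9),np.sin(th)*y/max(r,1e-9),np.cos(th)])
    T=np.eye(4);T[:3,:3]=s['tcp_rot'];T[:3,3]=s['position'];P=T@np.array(c['T_tool_cam'])
    d=P[:3,:3]@d;o=P[:3,3];return o+d*(z-o[2])/d[2]
def witem(t,z=0.013,f=None):
    s=bot.read_state();c=imaging.capture('wrist');out=[]
    if f: cv2.imwrite('pics/'+f,c['img'])
    for m in masks_of('wrist',t)[:2]:
        ys,xs=np.where(m['region'])
        if len(xs)<30: continue
        pts=np.array([wray(c,s,u,v,z)[:2] for u,v in zip(xs,ys)])
        mu=pts.mean(0); w,V=np.linalg.eigh(np.cov((pts-mu).T)); a=V[:,1]
        t1=(pts-mu)@a
        mid=mu+a*(t1.max()+t1.min())/2
        out.append((round(m['conf'],2),len(xs),np.round(mid,3).tolist(),round(np.degrees(np.arctan2(a[1],a[0])),1),round(t1.max()-t1.min(),3)))
    return out
def full(t,f=None):
    s=bot.read_state(); print(s['time_s'],np.round(s['position'],4),'yaw',np.degrees(np.arctan2(s['tcp_rot'][1][1],s['tcp_rot'][0][1])),np.round(s['force'],1),s['opening'])
    print('wrist',witem(t,f=f),[(np.round(q['at'],3).tolist(),round(q['conf'],2)) for q in mark_of('wrist',t)[:2]])
    for n in ['scene','side']:
        print(n,item(n,t),[(np.round(q['at'],3).tolist(),round(q['conf'],2)) for q in mark_of(n,t)[:2]])
E
python3 - <<'E'
from h import *
full('rod_electrode','w5.png')
E
```

```text
13.55 [ 0.5853 -0.3368  0.1505] yaw 98.23378843255155 [-0.6  0.7 -0.4] 0.6989976616583471
wrist [(0.71, 3133, [0.591, -0.336], np.float64(-171.0), np.float64(0.129))] [([0.588, -0.337, -0.004], 0.6)]
scene [(0.9, 511, [0.585, -0.338], np.float64(-171.8), np.float64(0.134))] [([0.592, -0.336, -0.0], 0.85)]
side [(0.75, 544, [0.592, -0.336], np.float64(-170.8), np.float64(0.136))] [([0.592, -0.341, -0.001], 0.89)]
```

View pics/w5.png

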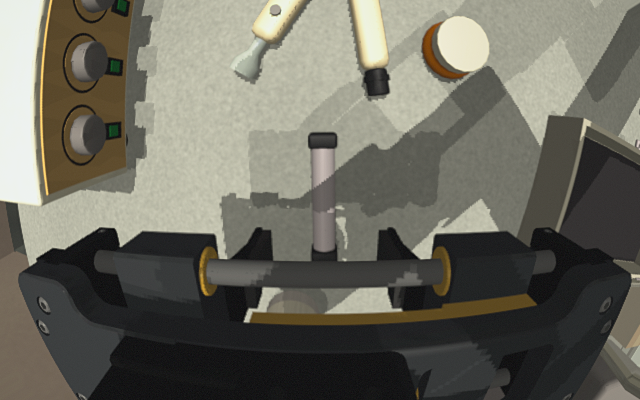

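send_rows(
  plan=[
    [[0.17,0,-1,0.13,-0.4],[0,0,-1,0,-0.4],[0,0,-1,0,-0.4],[0,0,-0.8,0,-0.4],[0,0,-0.5,0,-0.4],[0,0,0,0,-0.4],[0,0,0,0,1],[0,0,0,0,1],[0,0,0,0,1],[0,0,0,0,1],[0,0,0,0,1],[0,0,0,0,1],[0,0,0,0,1]],
  ],
)

```text
time_s: 15.3
position: [0.5932, -0.3368, 0.0269]
tcp_rot: [[-0.987, -0.158, 0.0], [-0.158, 0.987, 0.0], [-0.0, 0.0, -1.0]]
force: [-0.7, 0.4, 2.9]
opening: 0.245
```

Run:
```python
from h import *
s=bot.read_state(); print(s['time_s'],np.round(s['position'],4),s['force'],s['opening']*87)
c=snap('wrist','w6.png'); cs=snap('side','s6.png'); c2=snap('scene','sc6.png')
for p in [(405,400),(440,384),(478,366),(400,390),(430,377)]: print('side',p,ray(cs,*p,0))
for p in [(112,399),(163,362)]: print('scene',p,ray(c2,*p,0))
```

```text
15.3 [ 0.5932 -0.3368  0.0269] [-0.69426082  0.3798001   2.87976841] 21.302823252011287
side (405, 400) [ 0.50307617 -0.53873836  0.        ]
side (440, 384) [ 0.58879611 -0.53512241  0.        ]
side (478, 366) [ 0.68822762 -0.52979833  0.        ]
side (400, 390) [ 0.50267425 -0.51759546  0.        ]
side (430, 377) [ 0.57629366 -0.51526599  0.        ]
scene (112, 399) [ 0.5538752  -0.65478393  0.        ]
scene (163, 362) [ 0.55751225 -0.54400743  0.        ]
```

View pics/s6.png

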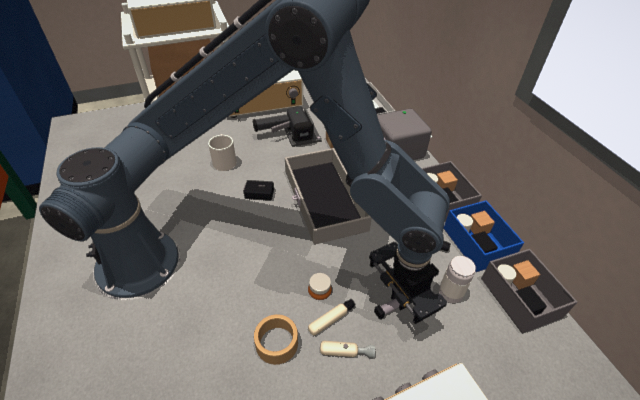

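View pics/sc6.png

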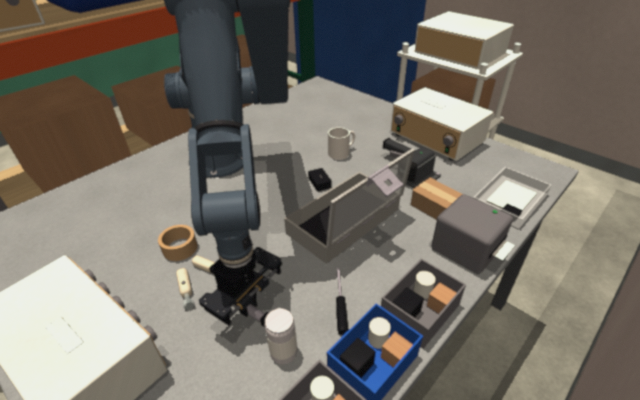

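send_rows(
  plan=[
    [[0,0,0,0,-0.4],[0,0,0,0,-0.4],[0,0,0,0,-0.4],[0,0,-0.22,0,-0.4],[0,0,0,0,-0.4],[0,0,0,0,1],[0,0,0,0,1],[0,0,0,0,1],[0,0,0,0,1],[0,0,0,0,1],[0,0,0,0,1]],
  ],
)

```text
time_s: 16.55
position: [0.5932, -0.3369, 0.0201]
tcp_rot: [[-0.987, -0.158, 0.0], [-0.158, 0.987, -0.0], [-0.0, -0.0, -1.0]]
force: [0.0, 1.3, 1.6]
opening: 0.245
```

Run:
```python
from h import *
s=bot.read_state(); print(s['time_s'],np.round(s['position'],4),s['force'],s['opening']*87)
c=snap('wrist','w7.png')
```

```text
16.55 [ 0.5932 -0.3369  0.0201] [0.02888503 1.26684006 1.55529377] 21.32813461695393
```

View pics/w7.png

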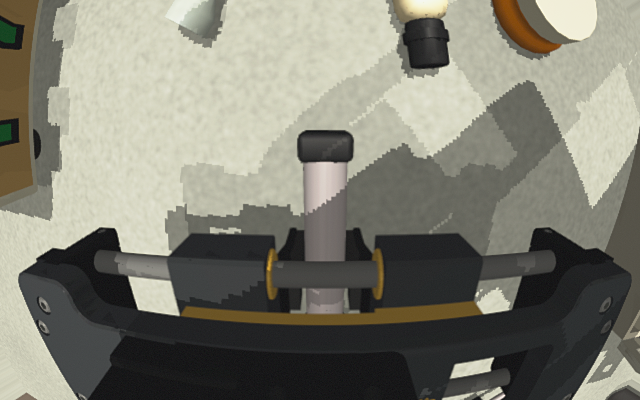

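send_rows(
  plan=[
    [[0,0,0.3,0,1],[0,0,0.7,0,1],[0,0,1,0,1],[0,0,1,0,1],[0,0,1,0,1],[0,0,1,0,1],[-0.14,1,0,-0.16,1],[-0.14,1,0,-0.16,1],[-0.14,1,0,-0.16,1],[-0.14,1,0,-0.16,1],[-0.14,1,0,-0.16,1],[-0.14,1,0,-0.16,1],[-0.14,1,0,-0.16,1],[-0.14,1,0,-0.16,1],[-0.14,1,0,-0.16,1],[-0.14,1,0,-0.16,1],[0,0,0,0,1],[0,0,0,0,1]],
  ],
)

```text
time_s: 18.4
position: [0.5511, -0.0363, 0.1703]
tcp_rot: [[-1.0, -0.001, 0.0], [-0.001, 1.0, -0.001], [-0.0, -0.001, -1.0]]
force: [0.2, 0.7, -1.7]
opening: 0.242
```

Run:
```python
from h import *
s=bot.read_state(); print(s['time_s'],np.round(s['position'],4),s['force'],s['opening']*87)
c=snap('wrist','w8.png'); print([(np.round(q['at'],3).tolist(),round(q['conf'],2)) for q in mark_of('wrist','case')[:2]])
c=snap('side','s8.png'); print([(np.round(q['at'],3).tolist(),round(q['conf'],2)) for q in mark_of('side','case')[:2]])
```

```text
18.4 [ 0.5511 -0.0363  0.1703] [ 0.18920864  0.69320506 -1.69640096] 21.01291107367963
[([0.551, 0.057, 0.003], 0.81)]
[([0.55, 0.06, 0.003], 0.72)]
```

View pics/w8.png

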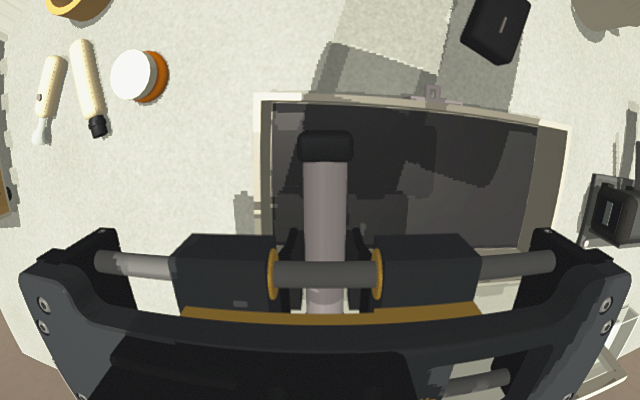

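View pics/s8.png

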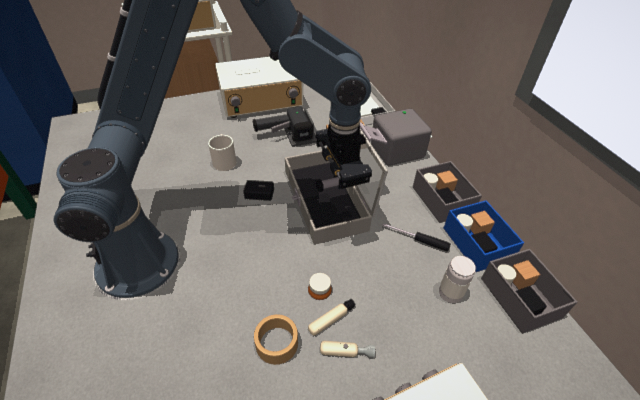

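Run:
```python
from h import *
s=bot.read_state(); c=imaging.capture('wrist')
for p in [(256,95),(570,122),(272,103),(538,127),(432,92)]: print(p,wray(c,s,*p,0.06).round(4))
c=imaging.capture('side')
for p in [(286,157),(318,241),(369,227)]: print(p,ray(c,*p,0.06).round(4))
```

```text
(256, 95) [ 0.4612 -0.0935  0.06  ]
(570, 122) [0.4685 0.2159 0.06  ]
(272, 103) [ 0.4685 -0.0801  0.06  ]
(538, 127) [0.4784 0.1695 0.06  ]
(432, 92) [0.4569 0.0532 0.06  ]
(286, 157) [0.477  0.2205 0.06  ]
(318, 241) [ 0.4579 -0.1314  0.06  ]
(369, 227) [ 0.6034 -0.1316  0.06  ]
```

send_rows(
  plan=[
    [[0,0,-1,-0.25,1],[0,0,-1,0,1],[0,0,-1,0,1],[0,0,-1,0,1],[0,0,-0.4,0,1],[0,0,-0.27,0,1],[0,0,0,0,1],[0,0,0,0,1]],
  ],
)

```text
time_s: 19.5
position: [0.552, -0.0372, 0.0308]
tcp_rot: [[-1.0, 0.026, 0.002], [0.026, 1.0, -0.001], [-0.002, -0.0, -1.0]]
force: [0.4, -0.5, -2.2]
opening: 0.24
```

Run:
```python
from h import *
s=bot.read_state(); print(s['time_s'],np.round(s['position'],4),s['force'],s['opening']*87)
c=snap('wrist','w9.png')
```

```text
19.5 [ 0.552  -0.0372  0.0308] [ 0.36675902 -0.50307396 -2.15766107] 20.900167451543346
```

View pics/w9.png

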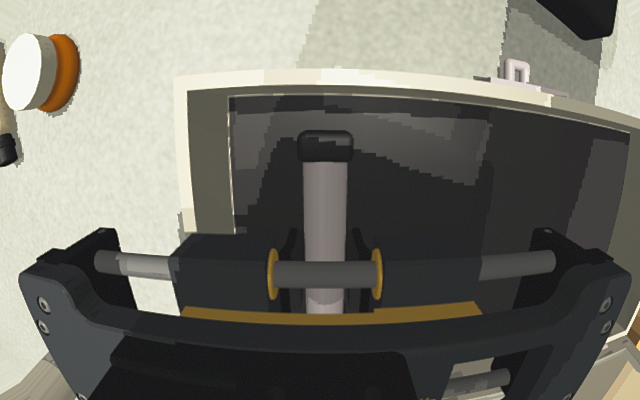

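send_rows(
  plan=[
    [[0,0,-0.1,0,1],[0,0,0,0,1],[0,0,0,0,-0.3],[0,0,0,0,-0.3],[0,0,0,0,-0.3],[0,0,0,0,-0.3],[0,0,0.5,0,-0.3],[0,0,1,0,-0.3],[0,0,1,0,-0.3],[0,0,1,0,-0.3],[0,0,1,0,-0.3],[0,0,1,0,-0.3],[-0.1,-0.5,0,0,-0.3],[-0.4,-1,0,0,-0.3],[-0.5,-1,0,0.5,-0.3],[-0.5,-1,0,0.5,-0.3],[-0.5,-1,0,0.5,-0.3],[-0.5,-1,0,0.5,-0.3],[-0.5,-1,0,0.5,-0.3],[-0.5,-1,0,0.5,-0.3]],
  ],
)

```text
time_s: 21.55
position: [0.4446, -0.263, 0.191]
tcp_rot: [[-0.962, -0.272, -0.001], [-0.272, 0.962, 0.001], [0.001, 0.001, -1.0]]
force: [0.6, -0.6, -0.1]
opening: 0.651
```

Run:
```python
from h import *
full('slim_handpiece','w10.png')
c=snap('side','s10.png')
```

```text
21.55 [ 0.4446 -0.263   0.191 ] yaw 105.80878706064044 [ 0.6 -0.6 -0.1] 0.6507697161938399
wrist [(0.69, 2805, [0.426, -0.318], np.float64(-163.3), np.float64(0.13))] [([0.426, -0.317, -0.002], 0.7)]
scene [(0.63, 500, [0.426, -0.319], np.float64(-164.8), np.float64(0.139)), (0.6, 1095, [0.519, 0.458], np.float64(149.5), np.float64(0.301))] [([0.424, -0.32, 0.003], 0.73), ([0.548, 0.06, -0.001], 0.39)]
side [(0.86, 640, [0.425, -0.318], np.float64(-163.0), np.float64(0.133))] [([0.728, -0.355, -0.002], 0.64), ([0.424, -0.321, -0.001], 0.63)]
```

View pics/w10.png

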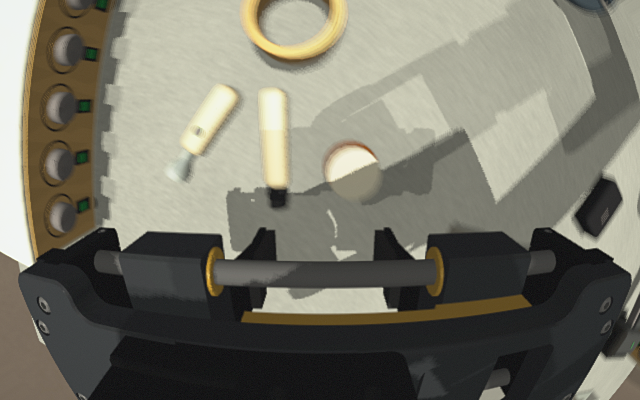

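View pics/s10.png

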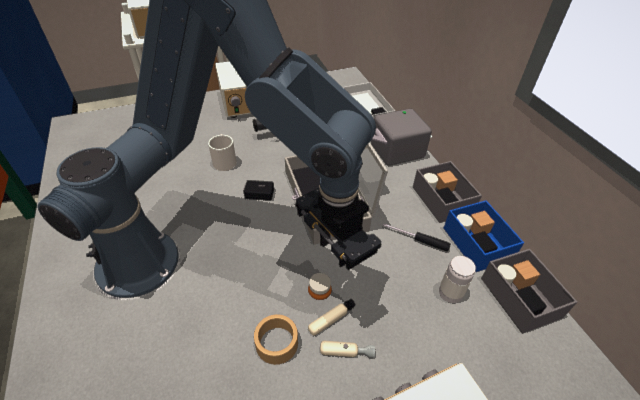

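send_rows(
  plan=[
    [[-0.33,-0.94,0,0.1,-0.3],[-0.33,-0.94,0,0,-0.3],[0,0,-1,0,-0.3],[0,0,-1,0,-0.3],[0,0,-1,0,-0.3],[0,0,-0.5,0,-0.3],[0,0,0,0,-0.3],[0,0,0,0,-0.3]],
  ],
)

```text
time_s: 22.85
position: [0.4268, -0.318, 0.087]
tcp_rot: [[-0.96, -0.281, -0.0], [-0.281, 0.96, 0.0], [0.0, 0.0, -1.0]]
force: [0.5, -0.1, -0.4]
opening: 0.65
```

Run:
```python
from h import *
full('slim_handpiece','w11.png')
```

```text
22.85 [ 0.4268 -0.318   0.087 ] yaw 106.3351016272357 [ 0.5 -0.1 -0.4] 0.6503510807247632
wrist [(0.98, 5042, [0.427, -0.318], np.float64(-163.6), np.float64(0.134))] [([0.425, -0.318, 0.002], 0.98)]
scene [(0.62, 422, [0.427, -0.321], np.float64(-161.4), np.float64(0.136))] [([0.427, -0.323, 0.002], 0.61)]
side [(0.67, 2412, [0.749, 0.224], np.float64(79.9), np.float64(0.598)), (0.64, 397, [0.401, -0.325], np.float64(-162.3), np.float64(0.078))] [([0.427, -0.321, 0.001], 0.65)]
```

View pics/w11.png

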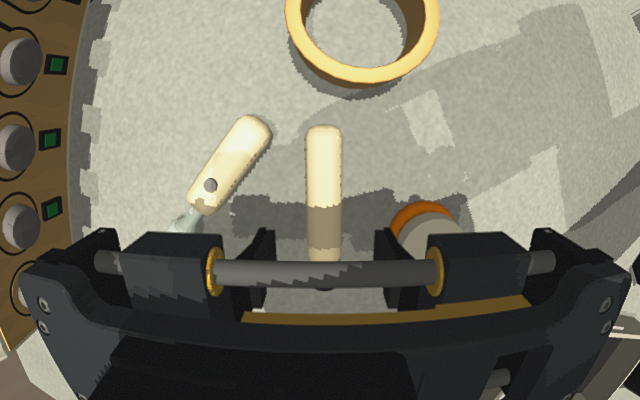

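send_rows(
  plan=[
    [[0,-0.03,-1,0,-0.3],[0,0,-0.8,0,-0.3],[0,0,-0.43,0,-0.3],[0,0,0,0,-0.3],[0,0,0,0,1],[0,0,0,0,1],[0,0,0,0,1],[0,0,0,0,1],[0,0,0,0,1],[0,0,0,0,1],[0,0,0.3,0,1],[0,0,0.7,0,1],[0,0,1,0,1],[0,0,1,0,1],[0,0,1,0,1],[0,0,1,0,1],[0,0,0,0,1]],
  ],
)

```text
time_s: 25.0
position: [0.4282, -0.3211, 0.1742]
tcp_rot: [[-0.96, -0.281, 0.006], [-0.281, 0.96, -0.007], [-0.004, -0.008, -1.0]]
force: [0.8, -0.6, -0.2]
opening: 0.294
```

Run:
```python
from h import *
s=bot.read_state(); print(s['time_s'],np.round(s['position'],4),s['force'],s['opening']*87)
c=snap('wrist','w12.png')
```

```text
25.0 [ 0.4282 -0.3211  0.1742] [ 0.76802174 -0.62605827 -0.21426801] 25.548802848692933
```

View pics/w12.png

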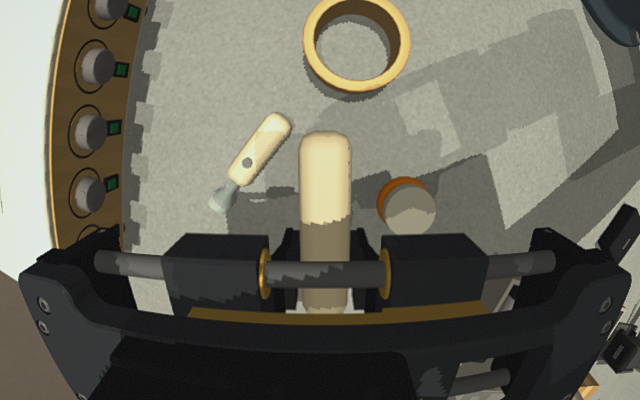

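send_rows(
  plan=[
    [[0.31,0.973,0,-0.24,1],[0.31,0.973,0,-0.24,1],[0.31,0.973,0,-0.24,1],[0.31,0.973,0,-0.24,1],[0.31,0.973,0,-0.24,1],[0.31,0.973,0,-0.24,1],[0.31,0.973,0,-0.24,1],[0.31,0.973,0,-0.24,1],[0.31,0.973,0,-0.24,1],[0.31,0.973,0,-0.24,1],[0.31,0.973,0,-0.24,1],[0.31,0.973,0,-0.24,1],[0.31,0.973,0,-0.24,1],[0,0,0,0,1],[0,0,0,0,1]],
  ],
)

```text
time_s: 26.55
position: [0.5461, 0.0608, 0.1686]
tcp_rot: [[-1.0, 0.026, -0.003], [0.026, 1.0, -0.0], [0.003, -0.0, -1.0]]
force: [0.7, -0.1, -0.9]
opening: 0.298
```

Run:
```python
from h import *
s=bot.read_state(); print(s['time_s'],np.round(s['position'],4),s['tcp_rot'][:,1],s['force'],s['opening']*87)
c=snap('wrist','w13.png')
```

```text
26.55 [0.5461 0.0608 0.1686] [ 2.56433750e-02  9.99671115e-01 -2.80125513e-04] [ 0.67132357 -0.07705126 -0.89593224] 25.96335434814959
```

View pics/w13.png

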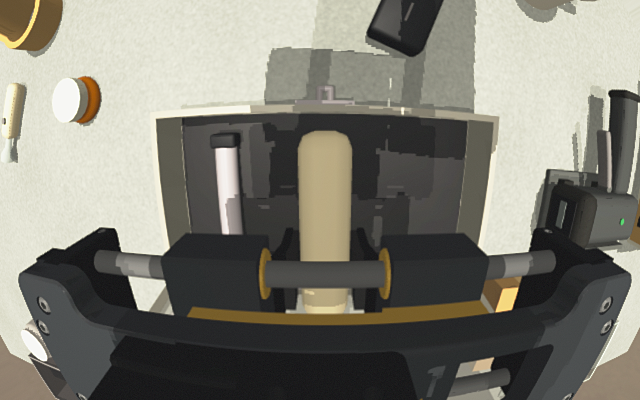

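send_rows(
  plan=[
    [[0.1,0,-1,0,1],[0,0,-1,0,1],[0,0,-1,0,1],[0,0,-1,0,1],[0,0,-0.5,0,1],[0,0,-0.15,0,1],[0,0,0,0,1],[0,0,0,0,1]],
  ],
)

```text
time_s: 27.4
position: [0.5508, 0.0596, 0.0311]
tcp_rot: [[-1.0, 0.029, 0.001], [0.029, 1.0, -0.0], [-0.001, -0.0, -1.0]]
force: [0.7, 0.0, -0.1]
opening: 0.294
```

Run:
```python
from h import *
s=bot.read_state(); print(s['time_s'],np.round(s['position'],4),s['force'],s['opening']*87)
c=snap('wrist','w14.png')
```

```text
27.4 [0.5508 0.0596 0.0311] [ 0.65310368  0.01252439 -0.11824375] 25.56753158448955
```

View pics/w14.png

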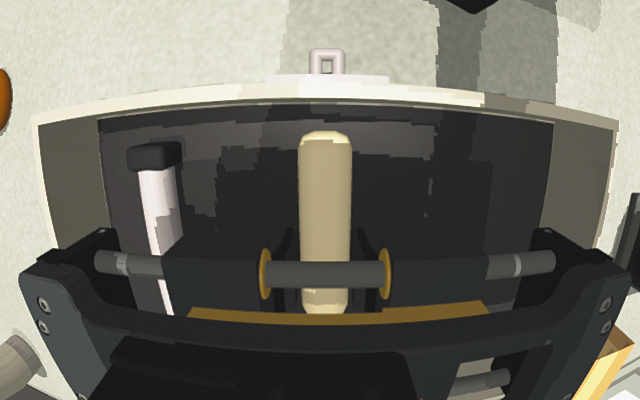

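send_rows(
  plan=[
    [[0,0,-0.1,0,1],[0,0,0,0,1],[0,0,0,0,-0.3],[0,0,0,0,-0.3],[0,0,0,0,-0.3],[0,0,0,0,-0.3],[0,0,0.5,0,-0.3],[0,0,1,0,-0.3],[0,0,1,0,-0.3],[0,0,1,0,-0.3],[0,0,1,0,-0.3],[0,0,1,0,-0.3]],
  ],
)

```text
time_s: 28.65
position: [0.5499, 0.0603, 0.1937]
tcp_rot: [[-1.0, 0.028, -0.0], [0.028, 1.0, 0.0], [0.0, 0.0, -1.0]]
force: [-0.1, 1.1, 0.3]
opening: 0.649
```

send_rows(
  plan=[
    [[0,-0.6,0,-0.1,-0.3],[-0.27,-1,0,-0.25,-0.3],[-0.27,-1,0,-0.25,-0.3],[-0.27,-1,0,-0.25,-0.3],[-0.27,-1,0,-0.25,-0.3],[-0.27,-1,0,-0.25,-0.3],[-0.27,-1,0,-0.25,-0.3],[-0.27,-1,0,-0.25,-0.3],[-0.27,-1,0,-0.25,-0.3],[-0.27,-1,0,-0.25,-0.3],[-0.27,-1,0,-0.25,-0.3],[-0.27,-1,0,-0.25,-0.3],[-0.27,-1,0,-0.25,-0.3],[-0.27,-1,0,-0.25,-0.3],[-0.27,-1,0,-0.25,-0.3],[-0.27,-0.8,-0.5,-0.24,-0.3],[0,0,-1,0,-0.3],[0,0,-1,0,-0.3],[0,0,0,0,-0.3],[0,0,0,0,-0.3]],
  ],
)

```text
time_s: 30.65
position: [0.4286, -0.4014, 0.1173]
tcp_rot: [[-0.916, 0.4, -0.001], [0.4, 0.916, 0.001], [0.001, 0.001, -1.0]]
force: [0.6, -0.8, -0.3]
opening: 0.646
```

Run:
```python
from h import *
full('suction_handpiece','w15.png')
```

```text
30.65 [ 0.4286 -0.4014  0.1173] yaw 66.41222777175277 [ 0.6 -0.8 -0.3] 0.6463943778557949
wrist [(0.9, 4018, [0.425, -0.403], np.float64(156.4), np.float64(0.115))] [([0.426, -0.405, 0.004], 0.87)]
scene [(0.73, 443, [0.427, -0.405], np.float64(157.4), np.float64(0.139)), (0.33, 432, [0.42, -0.233], np.float64(148.8), np.float64(0.091))] [([0.43, -0.4, -0.002], 0.96)]
side [(0.71, 229, [0.822, 0.302], np.float64(104.6), np.float64(0.124)), (0.69, 146, [0.385, -0.385], np.float64(77.1), np.float64(0.031))] [([0.424, -0.408, -0.0], 0.7), ([0.425, -0.236, -0.0], 0.3)]
```

View pics/w15.png

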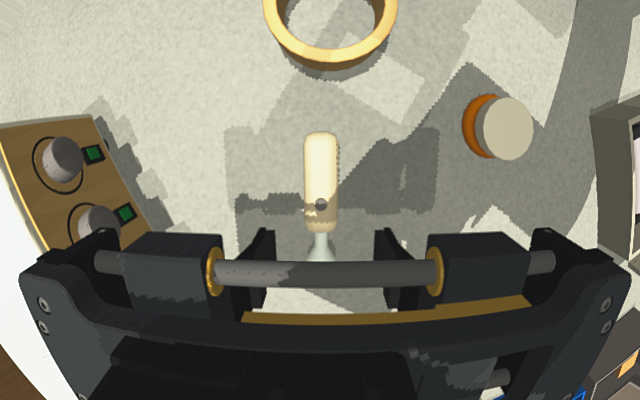

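Run:
```python
from h import *
s=bot.read_state();c=imaging.capture('wrist')
for p in [(82,150),(118,215),(175,250),(135,180)]: print(p,wray(c,s,*p,0.06).round(3),wray(c,s,*p,0.0).round(3))
R=s['tcp_rot'];
for sx in (-.0375,.0375): print(s['position']+R@np.array([sx,-.095,0]))
```

```text
(82, 150) [ 0.295 -0.562  0.06 ] [ 0.276 -0.619  0.   ]
(118, 215) [ 0.359 -0.556  0.06 ] [ 0.359 -0.61   0.   ]
(175, 250) [ 0.405 -0.52   0.06 ] [ 0.419 -0.564  0.   ]
(135, 180) [ 0.342 -0.522  0.06 ] [ 0.337 -0.567  0.   ]
[ 0.42540042 -0.50393726  0.1182634 ]
[ 0.35666403 -0.47393224  0.11818202]
```

send_rows(
  plan=[
    [[-0.1,-0.07,-1,0,-0.3],[0,0,-1,0,-0.3],[0,0,-0.8,0,-0.3],[0,0,-0.43,0,-0.3],[0,0,0,0,-0.3],[0,0,0,0,1],[0,0,0,0,1],[0,0,0,0,1],[0,0,0,0,1],[0,0,0,0,1],[0,0,0,0,1],[0,0,0.3,0,1],[0,0,0.7,0,1],[0,0,1,0,1],[0,0,1,0,1],[0,0,1,0,1],[0,0,1,0,1],[0,0,0,0,1]],
  ],
)

```text
time_s: 32.95
position: [0.4274, -0.406, 0.1751]
tcp_rot: [[-0.916, 0.4, 0.005], [0.4, 0.916, -0.008], [-0.008, -0.005, -1.0]]
force: [0.5, -0.4, -0.2]
opening: 0.317
```

Run:
```python
from h import *
s=bot.read_state(); print(s['time_s'],np.round(s['position'],4),s['force'],s['opening']*87)
c=snap('wrist','w16.png')
```

```text
32.95 [ 0.4274 -0.406   0.1751] [ 0.48492445 -0.36678103 -0.2454558 ] 27.622429889879683
```

View pics/w16.png

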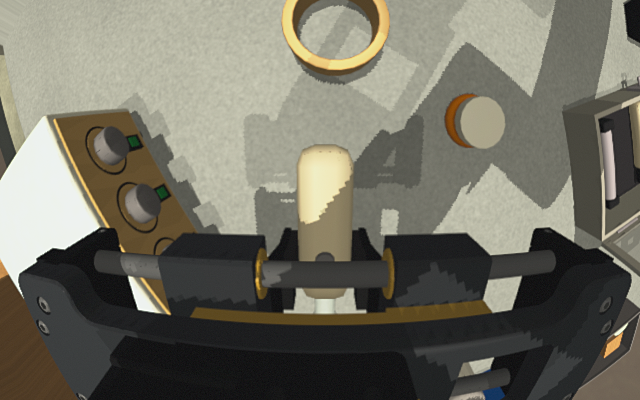

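send_rows(
  plan=[
    [[0.217,0.98,0,0.2,1],[0.217,0.98,0,0.2,1],[0.217,0.98,0,0.2,1],[0.217,0.98,0,0.2,1],[0.217,0.98,0,0.2,1],[0.217,0.98,0,0.2,1],[0.217,0.98,0,0.2,1],[0.217,0.98,0,0.2,1],[0.217,0.98,0,0.2,1],[0.217,0.98,0,0.2,1],[0.217,0.98,0,0.2,1],[0.217,0.98,0,0.2,1],[0.217,0.98,0,0.2,1],[0.217,0.98,0,0.2,1],[0.217,0.98,0,0.2,1],[0.217,0.98,0,0.2,1],[0.217,0.98,0,0.2,1],[0.217,0.98,0,0.2,1],[0.217,0.98,0,0.2,1],[0,0,0,0,1]],
  ],
)

```text
time_s: 35.0
position: [0.5489, 0.1579, 0.1689]
tcp_rot: [[-1.0, 0.028, -0.002], [0.028, 1.0, 0.001], [0.002, 0.001, -1.0]]
force: [-1.2, -0.2, -1.6]
opening: 0.321
```

Run:
```python
from h import *
s=bot.read_state(); print(s['time_s'],np.round(s['position'],4),s['tcp_rot'][:,1],s['force'],s['opening']*87)
c=snap('wrist','w17.png')
```

```text
35.0 [0.5489 0.1579 0.1689] [2.79413791e-02 9.99609132e-01 9.28719256e-04] [-1.18925937 -0.23792686 -1.64844902] 27.886130157039673
```

View pics/w17.png

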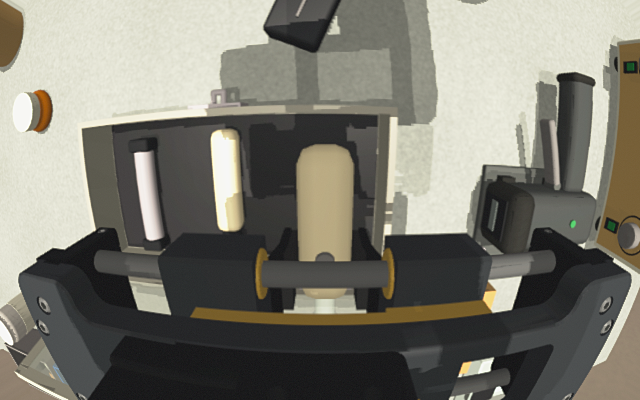

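send_rows(
  plan=[
    [[0.07,-0.07,-1,0,1],[0,0,-1,0,1],[0,0,-1,0,1],[0,0,-1,0,1],[0,0,-0.5,0,1],[0,0,-0.15,0,1],[0,0,0,0,1],[0,0,0,0,1]],
  ],
)

```text
time_s: 35.85
position: [0.5524, 0.1526, 0.032]
tcp_rot: [[-0.999, 0.032, 0.002], [0.032, 0.999, 0.0], [-0.002, 0.0, -1.0]]
force: [0.8, 0.0, -1.5]
opening: 0.316
```

Run:
```python
from h import *
s=bot.read_state(); print(s['time_s'],np.round(s['position'],4),s['force'],s['opening']*87)
c=snap('wrist','w18.png')
```

```text
35.85 [0.5524 0.1526 0.032 ] [ 0.84266077  0.01314446 -1.51155545] 27.456616461719758
```

View pics/w18.png

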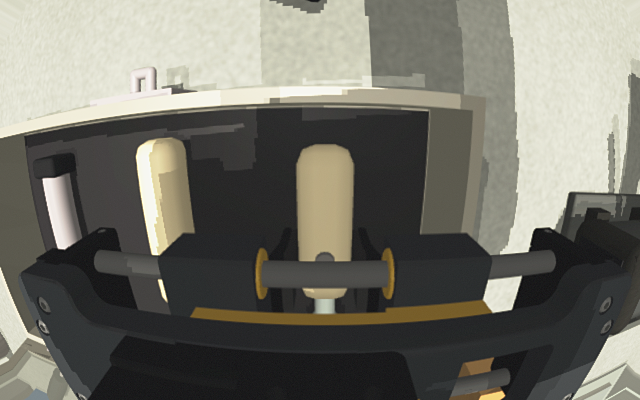

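send_rows(
  plan=[
    [[0,0,-0.13,0,1],[0,0,0,0,1],[0,0,0,0,-0.2],[0,0,0,0,-0.2],[0,0,0,0,-0.2],[0,0,0,0,-0.2],[0,0,0.5,0,-0.2],[0,0,1,0,-0.2],[0,0,1,0,-0.2],[0,0,1,0,-0.2],[0,0,1,0,-0.2],[0,0,1,0,-0.2],[0,0,1,0,-0.2],[0,0,1,0,1],[0,0,1,0,1],[0,0,1,0,1],[0,0,1,0,1],[0,0,0,0,1]],
  ],
)

```text
time_s: 37.7
position: [0.5536, 0.153, 0.3481]
tcp_rot: [[-0.999, 0.032, 0.011], [0.032, 1.0, 0.001], [-0.011, 0.001, -1.0]]
force: [0.9, 0.0, 0.4]
opening: 0.229
```

Run:
```python
from h import *
s=bot.read_state(); print(s['time_s'],np.round(s['position'],4),s['force'],s['opening']*87)
for n in ['wrist','scene','side']:
    c=snap(n,n+'19.png')
    for t in ['lid_edge','lid_hinge','hasp_hinge','hasp_end','case','slim_handpiece','suction_handpiece','rod_electrode','brush_handpiece','roller_electrode']:
        r=mark_of(n,t); print(n,t,[(np.round(q['at'],3).tolist(),round(q['conf'],2)) for q in r[:2]])
```

```text
37.7 [0.5536 0.153  0.3481] [0.87785687 0.04021354 0.42938732] 19.93869972965795
wrist lid_edge []
wrist lid_hinge []
wrist hasp_hinge []
wrist hasp_end []
wrist case [([0.55, 0.06, 0.002], 0.64), ([0.551, 0.06, 0.007], 0.52)]
wrist slim_handpiece []
wrist suction_handpiece [([0.555, 0.152, 0.008], 0.74)]
wrist rod_electrode [([0.548, -0.04, 0.005], 0.78), ([0.366, 0.146, 0.001], 0.57)]
wrist brush_handpiece [([0.552, 0.06, 0.008], 0.21)]
wrist roller_electrode []
scene lid_edge [([0.652, 0.055, 0.224], 0.7)]
scene lid_hinge [([0.627, 0.057, 0.062], 0.59), ([0.653, 0.053, 0.223], 0.34)]
scene hasp_hinge [([0.66, 0.056, 0.232], 0.91), ([0.365, 0.147, -0.001], 0.42)]
scene hasp_end [([0.709, 0.057, 0.203], 0.85), ([0.495, 0.39, 0.05], 0.15)]
scene case [([0.547, 0.056, -0.002], 0.75)]
scene slim_handpiece [([0.286, -0.337, 0.003], 0.35)]
scene suction_handpiece [([0.546, -0.035, 0.006], 0.49), ([0.71, 0.055, 0.202], 0.43)]
scene rod_electrode [([0.55, -0.034, 0.005], 0.57)]
scene brush_handpiece [([0.734, -0.169, -0.0], 0.63), ([0.548, -0.036, 0.008], 0.37)]
scene roller_electrode [([0.653, 0.056, 0.226], 0.66), ([0.496, 0.443, 0.048], 0.53)]
side lid_edge [([0.655, 0.056, 0.227], 0.73), ([0.552, 0.149, 0.003], 0.45)]
side lid_hinge [([0.63, 0.056, 0.057], 0.56), ([0.731, -0.354, -0.003], 0.35)]
side hasp_hinge [([0.655, 0.055, 0.227], 0.75), ([0.577, 0.394, 0.001], 0.27)]
side hasp_end [([0.707, 0.051, 0.204], 0.63), ([0.498, 0.387, 0.053], 0.32)]
side case [([0.55, 0.057, 0.002], 0.94)]
side slim_handpiece [([0.548, 0.06, 0.004], 0.65), ([0.652, 0.058, 0.228], 0.31)]
side suction_handpiece [([0.657, 0.058, 0.226], 0.63), ([0.549, 0.148, 0.004], 0.52)]
side rod_electrode [([0.55, -0.041, 0.008], 0.74)]
side brush_handpiece []
side roller_electrode [([0.576, 0.394, -0.003], 0.64)]
```

View pics/wrist19.png

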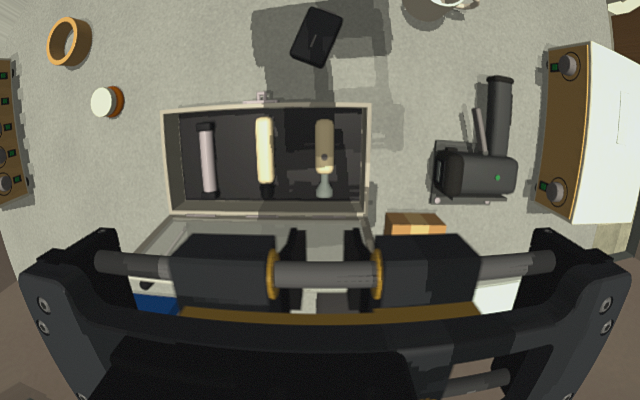

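View pics/scene19.png

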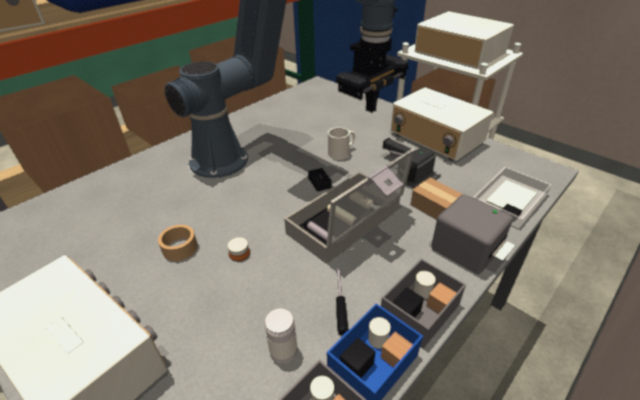

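View pics/side19.png

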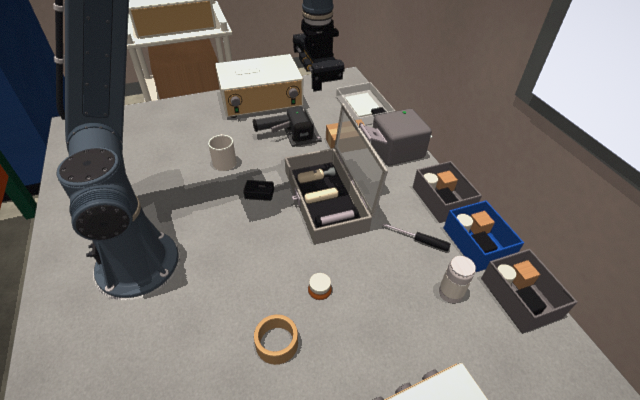

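send_rows(
  plan=[
    [[0.61,-0.95,0,0,1],[0.61,-0.95,0,0,1],[0.61,-0.95,0,0,1],[0.61,-0.95,0,0,1],[0.61,-0.95,0,0,1],[0.61,-0.95,0,0,1],[0.61,-0.95,0,0,1],[0.61,-0.95,0,0,1],[0,0,-1,0,1],[0,0,-1,0,1],[0,0,-1,0,1],[0,0,-1,0,1],[0,0,0,0,1],[0,0,0,0,1]],
  ],
)

```text
time_s: 40.75
position: [0.6981, -0.0753, 0.2221]
tcp_rot: [[-0.999, 0.032, -0.001], [0.032, 0.999, 0.0], [0.001, 0.0, -1.0]]
force: [0.2, 0.3, 1.0]
opening: 0.004
```

Run:
```python
from h import *
s=bot.read_state(); print(s['time_s'],np.round(s['position'],4),s['force'],s['opening']*87)
for n in ['scene','side']:
    c=snap(n,n+'20.png')
```

```text
40.75 [ 0.6981 -0.0753  0.2221] [0.24879351 0.26470866 1.00153099] 0.35152818708009603
```

View pics/scene20.png

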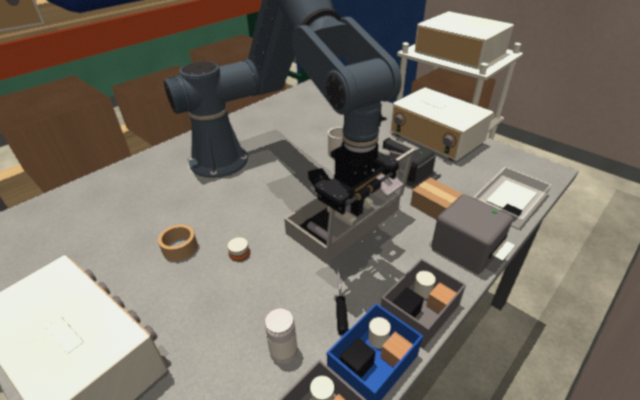

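View pics/side20.png

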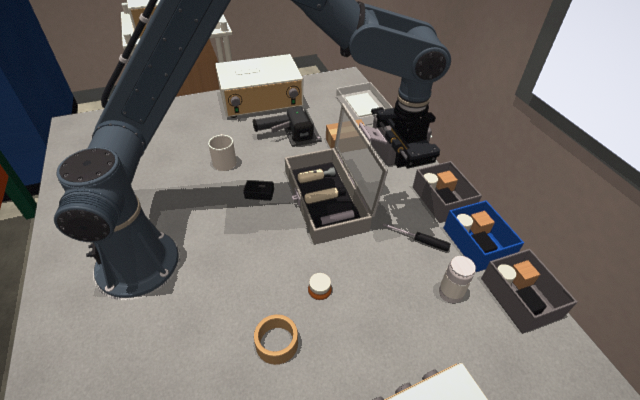

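send_rows(
  plan=[
    [[0,0,-1,0,1],[0,0,0,0,1],[-0.5,0,0,0,1],[-0.5,0,0,0,1],[-0.5,0,0,0,1],[-0.5,0,0,0,1],[-0.5,0,0,0,1],[-0.5,0,0,0,1],[0,0,0,0,1]],
  ],
)

```text
time_s: 41.75
position: [0.6078, -0.0754, 0.1945]
tcp_rot: [[-0.999, 0.032, 0.002], [0.032, 0.999, -0.001], [-0.002, -0.001, -1.0]]
force: [-0.3, 0.3, 0.0]
opening: 0.008
```

Run:
```python
from h import *
s=bot.read_state(); print(s['time_s'],np.round(s['position'],4),s['force'],s['opening']*87)
for n in ['scene','side']:
    c=snap(n,n+'21.png')
    for t in ['lid_edge','hasp_hinge','hasp_end']:
        r=mark_of(n,t); print(n,t,[(np.round(q['at'],3).tolist(),round(q['conf'],2)) for q in r[:2]])
```

```text
41.75 [ 0.6078 -0.0754  0.1945] [-0.32597983  0.25074938  0.00143301] 0.7305603477951108
scene lid_edge [([0.59, 0.059, 0.219], 0.74)]
scene hasp_hinge []
scene hasp_end [([0.647, 0.059, 0.222], 0.76), ([0.63, 0.057, 0.061], 0.74)]
side lid_edge [([0.587, 0.06, 0.222], 0.98), ([0.735, -0.17, 0.001], 0.31)]
side hasp_hinge [([0.582, 0.06, 0.225], 0.44), ([0.719, 0.295, -0.001], 0.4)]
side hasp_end []
```

View pics/side21.png

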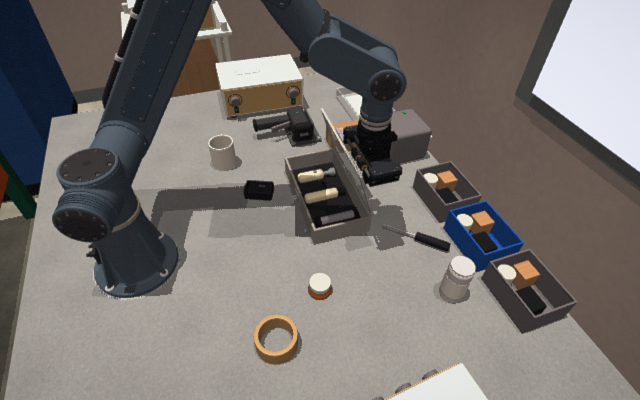

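send_rows(
  plan=[
    [[-0.52,0,0,0,1],[-0.52,0,0,0,1],[-0.48,0,-0.3,0,1],[-0.48,0,-0.3,0,1],[-0.38,0,-0.45,0,1],[-0.38,0,-0.45,0,1],[-0.25,0,-0.52,0,1],[-0.25,0,-0.52,0,1],[0,0,0,0,1]],
  ],
)

```text
time_s: 43.05
position: [0.508, -0.0746, 0.1142]
tcp_rot: [[-0.999, 0.032, -0.005], [0.032, 0.999, 0.002], [0.006, 0.002, -1.0]]
force: [-1.2, -0.3, 0.9]
opening: 0.006
```

Run:
```python
from h import *
s=bot.read_state(); print(s['time_s'],np.round(s['position'],4),s['force'],s['opening']*87)
for n in ['scene','side']:
    c=snap(n,n+'22.png')
    for t in ['lid_edge','hasp_hinge','hasp_end']:
        r=mark_of(n,t); print(n,t,[(np.round(q['at'],3).tolist(),round(q['conf'],2)) for q in r[:2]])
```

```text
43.05 [ 0.508  -0.0746  0.1142] [-1.18779756 -0.33527502  0.87071411] 0.4901166614457408
scene lid_edge [([0.467, 0.062, 0.095], 0.78)]
scene hasp_hinge [([0.458, 0.062, 0.1], 0.52)]
scene hasp_end [([0.719, 0.294, -0.0], 0.57), ([0.491, 0.063, 0.151], 0.48)]
side lid_edge [([0.469, 0.066, 0.096], 0.95), ([0.491, 0.06, 0.151], 0.25)]
side hasp_hinge [([0.46, 0.062, 0.097], 0.6)]
side hasp_end [([0.491, 0.062, 0.147], 0.6)]
```

View pics/side22.png

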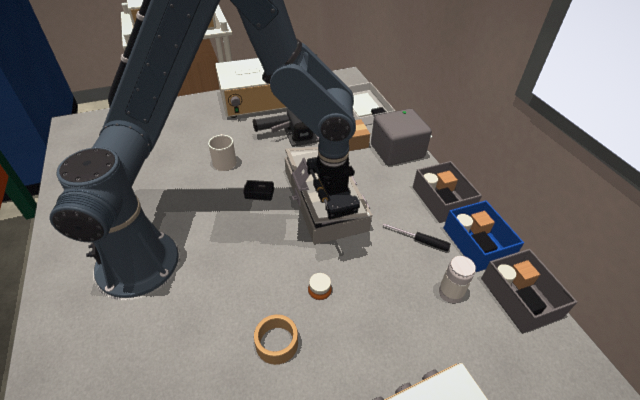

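send_rows(
  plan=[
    [[0,0,-0.4,0,1],[0,0,-0.4,0,1],[0,0,-0.2,0,1],[0,0,-0.1,0,1],[0,0,0,0,1],[0,0,0,0,1]],
  ],
)

```text
time_s: 44.05
position: [0.5093, -0.075, 0.0842]
tcp_rot: [[-1.0, 0.032, -0.001], [0.032, 1.0, 0.0], [0.002, 0.0, -1.0]]
force: [-4.3, 0.1, 17.9]
opening: 0.004
```

Run:
```python
from h import *
s=bot.read_state(); print(s['time_s'],np.round(s['position'],4),s['force'],s['opening']*87)
for n in ['scene','side']:
    c=snap(n,n+'23.png')
    for t in ['lid_edge','hasp_hinge','hasp_end']:
        r=mark_of(n,t); print(n,t,[(np.round(q['at'],3).tolist(),round(q['conf'],2)) for q in r[:2]])
```

```text
44.05 [ 0.5093 -0.075   0.0842] [-4.33481159  0.07094029 17.90543369] 0.36224893997992663
scene lid_edge [([0.466, 0.061, 0.066], 0.65)]
scene hasp_hinge [([0.458, 0.06, 0.069], 0.53)]
scene hasp_end [([0.48, 0.062, 0.124], 0.45)]
side lid_edge [([0.468, 0.066, 0.063], 0.94)]
side hasp_hinge [([0.455, 0.065, 0.068], 0.63)]
side hasp_end [([0.476, 0.061, 0.128], 0.57)]
```

send_rows(
  plan=[
    [[0,0,0.9,0,1],[0,0,1,0,1],[0,0,1,0,0.17],[0,0,1,0,0.17],[0.16,0.913,0,0,0.17],[0.16,0.913,0,0,0.17],[0.16,0.913,0,0,0.17],[0.16,0.913,0,0,0.17],[0.16,0.913,0,0,0.17],[0,0,-0.5,0,0.17],[0,0,-1,0,0.17],[0,0,-0.8,0,0.17],[0,0,-0.5,0,0.17],[0,0,0,0,0.17],[0,0,0,0,0.17]],
  ],
)

```text
time_s: 45.95
position: [0.5339, 0.0617, 0.1154]
tcp_rot: [[-0.999, 0.032, -0.001], [0.032, 0.999, 0.0], [0.001, 0.0, -1.0]]
force: [0.8, -0.3, -0.0]
opening: 0.414
```

Run:
```python
from h import *
s=bot.read_state(); print(s['time_s'],np.round(s['position'],4),s['force'],s['opening']*87)
for n in ['scene','side','wrist']:
    c=snap(n,n+'24.png')
    for t in ['lid_edge','hasp_hinge','hasp_end']:
        r=mark_of(n,t); print(n,t,[(np.round(q['at'],3).tolist(),round(q['conf'],2)) for q in r[:2]])
```

```text
45.95 [0.5339 0.0617 0.1154] [ 0.76978687 -0.26416924 -0.0483497 ] 35.99252602488929
scene lid_edge [([0.464, 0.062, 0.065], 0.8)]
scene hasp_hinge [([0.457, 0.063, 0.069], 0.5), ([0.464, 0.06, 0.068], 0.49)]
scene hasp_end [([0.476, 0.063, 0.125], 0.49)]
side lid_edge [([0.464, 0.062, 0.069], 0.8)]
side hasp_hinge [([0.455, 0.061, 0.07], 0.79)]
side hasp_end []
wrist lid_edge [([0.463, 0.06, 0.065], 0.71)]
wrist hasp_hinge [([0.457, 0.062, 0.07], 0.91)]
wrist hasp_end [([0.477, 0.062, 0.124], 0.58)]
```

View pics/wrist24.png

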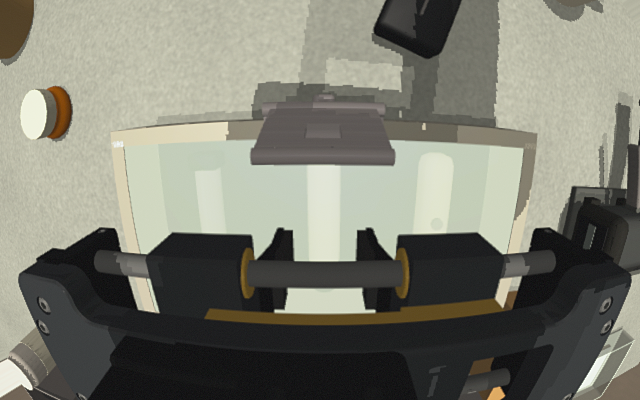

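View pics/side24.png

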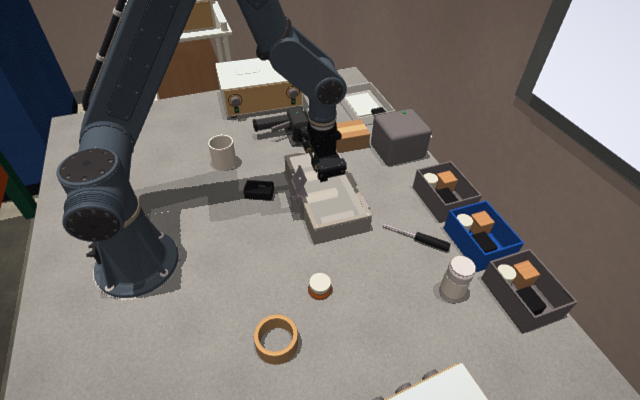

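send_rows(
  plan=[
    [[-0.5,0,0,0,0.17],[-0.5,0,0,0,0.17],[-0.5,0,0,0,0.17],[-0.5,0,0,0,0.17],[-0.5,0,0,0,0.17],[-0.5,0,0,0,0.17],[-0.5,0,0,0,0.17],[0,0,0,0,0.17]],
  ],
)

```text
time_s: 47.35
position: [0.4269, 0.0619, 0.116]
tcp_rot: [[-0.999, 0.032, -0.003], [0.032, 0.999, 0.0], [0.003, 0.0, -1.0]]
force: [-1.6, -0.3, 0.2]
opening: 0.417
```

Run:
```python
from h import *
s=bot.read_state(); print(s['time_s'],np.round(s['position'],4),s['force'],s['opening']*87)
for n in ['scene','side','wrist']:
    c=snap(n,n+'25.png')
    for t in ['lid_edge','hasp_hinge','hasp_end']:
        r=mark_of(n,t); print(n,t,[(np.round(q['at'],3).tolist(),round(q['conf'],2)) for q in r[:2]])
```

```text
47.35 [0.4269 0.0619 0.116 ] [-1.5597345  -0.34640299  0.20832567] 36.2735431126659
scene lid_edge [([0.466, 0.062, 0.065], 0.74)]
scene hasp_hinge [([0.46, 0.059, 0.068], 0.61)]
scene hasp_end [([0.409, 0.064, 0.099], 0.78)]
side lid_edge [([0.466, 0.064, 0.069], 0.85)]
side hasp_hinge [([0.454, 0.064, 0.071], 0.66)]
side hasp_end [([0.406, 0.062, 0.1], 0.43)]
wrist lid_edge [([0.461, 0.061, 0.064], 0.83)]
wrist hasp_hinge [([0.455, 0.059, 0.068], 0.71)]
wrist hasp_end [([0.407, 0.065, 0.102], 0.73)]
```

View pics/wrist25.png

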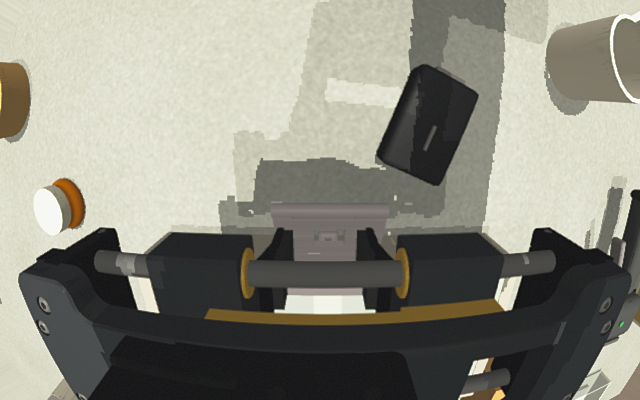

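send_rows(
  plan=[
    [[0,0,-0.4,0,0.17],[0,0,-0.4,0,0.17],[0,0,-0.4,0,0.17],[0,0,-0.4,0,0.17],[0,0,-0.4,0,0.17],[0,0,-0.4,0,0.17],[0,0,0,0,0.17]],
  ],
)

```text
time_s: 48.65
position: [0.4284, 0.0617, 0.0429]
tcp_rot: [[-0.999, 0.032, -0.003], [0.032, 0.999, 0.0], [0.003, 0.0, -1.0]]
force: [-0.7, -0.3, -0.0]
opening: 0.413
```

Run:
```python
from h import *
s=bot.read_state(); print(s['time_s'],np.round(s['position'],4),s['force'],s['opening']*87)
for n in ['scene','side','wrist']:
    c=snap(n,n+'26.png')
    for t in ['lid_edge','hasp_hinge','hasp_end']:
        r=mark_of(n,t); print(n,t,[(np.round(q['at'],3).tolist(),round(q['conf'],2)) for q in r[:2]])
```

```text
48.65 [0.4284 0.0617 0.0429] [-0.69039824 -0.31469186 -0.01427626] 35.963321618784086
scene lid_edge [([0.462, 0.061, 0.065], 0.84)]
scene hasp_hinge [([0.457, 0.06, 0.073], 0.48)]
scene hasp_end [([0.429, -0.233, 0.0], 0.61)]
side lid_edge [([0.464, 0.066, 0.066], 0.6), ([0.72, 0.292, 0.002], 0.59)]
side hasp_hinge []
side hasp_end []
wrist lid_edge []
wrist hasp_hinge []
wrist hasp_end [([0.437, 0.063, 0.014], 0.97)]
```

View pics/wrist26.png

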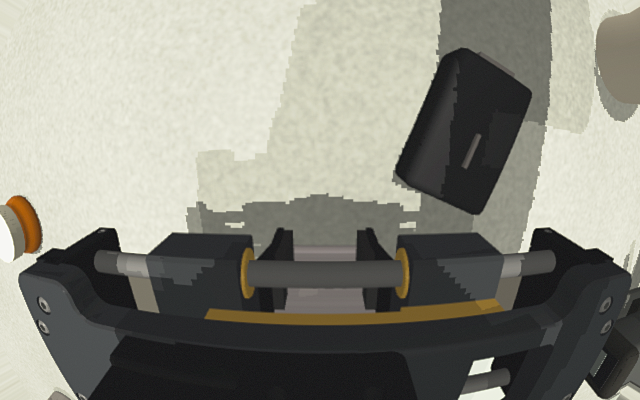

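send_rows(
  plan=[
    [[0.2,0,0,0,0.17],[0.2,0,0,0,0.17],[0.15,0,0,0,0.17],[0.1,0,0,0,0.17],[0,0,0,0,0.17]],
  ],
)

```text
time_s: 49.75
position: [0.4445, 0.0618, 0.0437]
tcp_rot: [[-0.999, 0.032, -0.01], [0.032, 0.999, 0.001], [0.01, 0.0, -1.0]]
force: [-8.6, -4.5, 4.9]
opening: 0.417
```

Run:
```python
from h import *
s=bot.read_state(); print(s['time_s'],np.round(s['position'],4),s['force'],s['opening']*87)
for n in ['wrist','scene','side']:
    c=snap(n,n+'27.png')
    for t in ['hasp_hinge','hasp_end']:
        r=mark_of(n,t); print(n,t,[(np.round(q['at'],3).tolist(),round(q['conf'],2)) for q in r[:2]])
```

```text
49.75 [0.4445 0.0618 0.0437] [-8.60649462 -4.46225351  4.88799515] 36.261747690074905
wrist hasp_hinge [([0.459, 0.062, 0.068], 0.75)]
wrist hasp_end [([0.457, 0.059, 0.01], 0.7)]
scene hasp_hinge [([0.46, 0.06, 0.069], 0.45)]
scene hasp_end [([0.428, -0.232, 0.001], 0.31)]
side hasp_hinge []
side hasp_end []
```

send_rows(
  plan=[
    [[0.12,0,0,0,0.17],[0,0,0,0,0.17],[0,0,0,0,0.17]],
  ],
)

```text
time_s: 50.5
position: [0.4445, 0.0619, 0.0436]
tcp_rot: [[-0.999, 0.032, -0.017], [0.032, 0.999, 0.001], [0.017, 0.0, -1.0]]
force: [-13.1, -4.5, 7.9]
opening: 0.416
```

send_rows(
  plan=[
    [[-0.5,0,0,0,0.17],[-0.5,0,0,0,0.17],[0,0,0.5,0,0.17],[0,0,1,0,0.17],[0,0,1,0,0.17],[0,0,1,0,0.17],[0,0,1,0,0.17],[0,0,1,0,-1],[0,0,1,0,-1],[0,0,1,0,-1],[0,0,1,0,-1],[0,0,1,0,-1],[0,0,0,0,-1]],
  ],
)

```text
time_s: 51.8
position: [0.4256, 0.0614, 0.3333]
tcp_rot: [[-0.999, 0.031, 0.012], [0.031, 1.0, -0.001], [-0.012, -0.001, -1.0]]
force: [0.5, -0.1, -1.1]
opening: 0.877
```

Run:
```python
from h import *
s=bot.read_state(); print(s['time_s'],np.round(s['position'],4),s['force'],s['opening']*87)
for n in ['wrist','scene','side']:
    c=snap(n,n+'28.png')
    for t in ['lid_edge','hasp_hinge','hasp_end']:
        r=mark_of(n,t); print(n,t,[(np.round(q['at'],3).tolist(),round(q['conf'],2)) for q in r[:2]])
im=cv2.imread('pics/side28.png')[120:260,240:400]; cv2.imwrite('pics/z28.png',cv2.resize(im,None,fx=4,fy=4,interpolation=2))
```

```text
51.8 [0.4256 0.0614 0.3333] [ 0.50689481 -0.13015514 -1.14901165] 76.26028052600715
wrist lid_edge [([0.463, 0.061, 0.065], 0.79), ([0.457, 0.062, 0.012], 0.43)]
wrist hasp_hinge [([0.457, 0.056, 0.072], 0.88)]
wrist hasp_end [([0.456, 0.062, 0.012], 0.76)]
scene lid_edge [([0.462, 0.06, 0.066], 0.78)]
scene hasp_hinge [([0.457, 0.065, 0.071], 0.55), ([0.292, 0.324, -0.004], 0.5)]
scene hasp_end [([0.719, 0.298, 0.002], 0.16)]
side lid_edge []
side hasp_hinge [([0.455, 0.062, 0.068], 0.52)]
side hasp_end [([0.456, 0.059, 0.012], 0.52)]
```

View pics/wrist28.png

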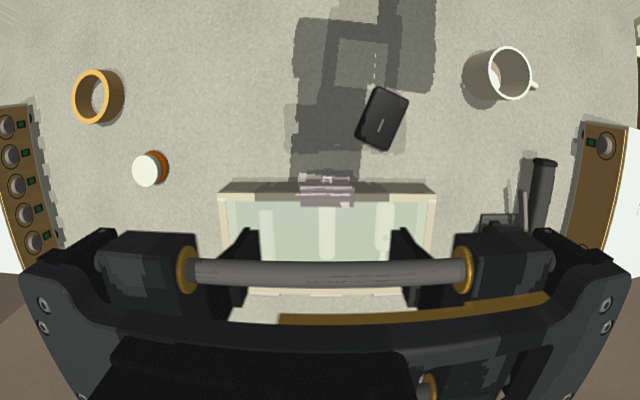

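View pics/z28.png

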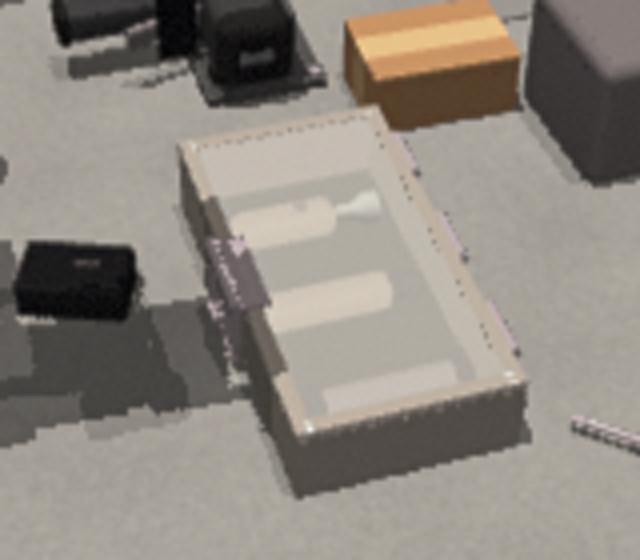

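send_rows(
  plan=[
    [[0.194,1,0,0.02,-1],[0.194,1,0,0.02,-1],[0.194,1,0,0.02,-1],[0.194,1,0,0.02,-1],[0.194,1,0,0.02,-1],[0.194,1,0,0.02,-1],[0.194,1,0,0.02,-1],[0.194,1,0,0,-1],[0.194,1,0,0,-1],[0.194,1,0,0,-1],[0.194,1,0,0,-1],[0.194,1,0,0,-1],[0,0,0,0,-1],[0,0,-1,0,-1],[0,0,-1,0,-1],[0,0,-1,0,-1],[0,0,-1,0,-1],[0,0,-1,0,-1],[0,0,0,0,-1]],
  ],
)

```text
time_s: 54.3
position: [0.4891, 0.419, 0.1743]
tcp_rot: [[-1.0, 0.018, -0.009], [0.018, 1.0, -0.006], [0.009, -0.006, -1.0]]
force: [-1.0, -0.3, 0.3]
opening: 1.003
```

Run:
```python
from h import *
s=bot.read_state(); print(s['time_s'],np.round(s['position'],4),s['tcp_rot'][:,1],s['force'],s['opening']*87)
for n in ['wrist','side']:
    c=snap(n,n+'29.png')
    for t in ['trigger_pad','grip_back']:
        r=mark_of(n,t); print(n,t,[(np.round(q['at'],3).tolist(),round(q['conf'],2)) for q in r[:2]])
```

```text
54.3 [0.4891 0.419  0.1743] [ 0.01826065  0.99981435 -0.00614897] [-0.99974173 -0.29755896  0.29545997] 87.2501803216698
wrist trigger_pad [([0.497, 0.386, 0.054], 0.74)]
wrist grip_back [([0.497, 0.445, 0.054], 0.6)]
side trigger_pad [([0.498, 0.387, 0.058], 0.48)]
side grip_back []
```

View pics/wrist29.png

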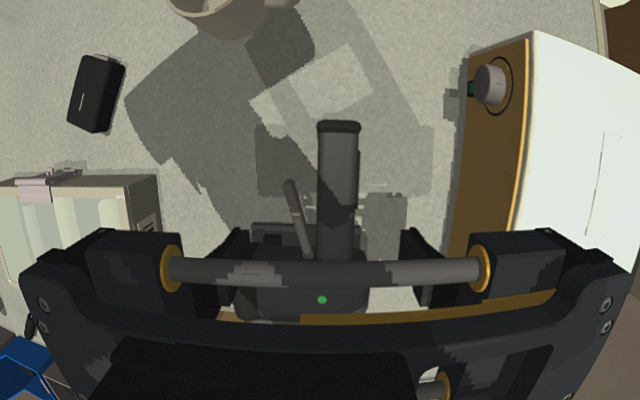

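send_rows(
  plan=[
    [[0.1,0.03,-1,0,-1],[0,0,-1,0,-1],[0,0,-1,0,-1],[0,0,-0.8,0,-1],[0,0,-0.3,0,-1],[0,0,0,0,-1],[0,0,0,0,-1]],
  ],
)

```text
time_s: 55.3
position: [0.4962, 0.4232, 0.0575]
tcp_rot: [[-1.0, 0.018, 0.002], [0.018, 1.0, 0.001], [-0.002, 0.002, -1.0]]
force: [-0.7, -0.2, 0.3]
opening: 0.998
```

Run:
```python
from h import *
s=bot.read_state(); print(s['time_s'],np.round(s['position'],4),s['tcp_rot'][:,1],s['force'],s['opening']*87)
c=snap('wrist','wrist30.png')
```

```text
55.3 [0.4962 0.4232 0.0575] [0.01773757 0.99984151 0.00152672] [-0.66791912 -0.16859821  0.34972491] 86.83208997337236
```

View pics/wrist30.png

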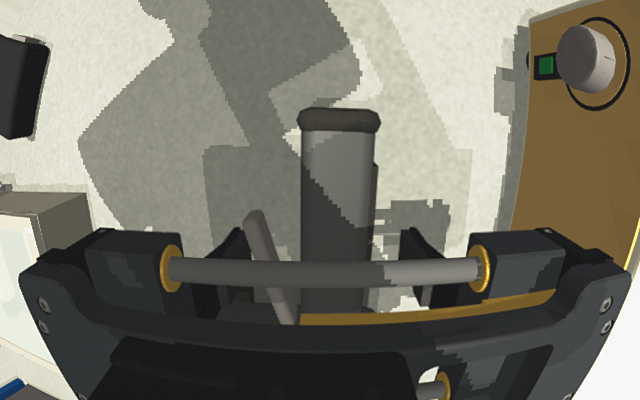

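send_rows(
  plan=[
    [[0,-0.03,-0.25,0,-1],[0,0,0,0,0.1],[0,0,0,0,0.1],[0,0,0,0,0.1],[0,0,0,0,0.1],[0,0,0,0,0.1],[0,0,0,0,0.1],[0,0,0,0,0.1],[0,0,0,0,0.1],[0,0,0,0,0.1],[0,0,0,0,0.1],[0,0,0,0,0.1]],
  ],
)

```text
time_s: 56.55
position: [0.4931, 0.4223, 0.0479]
tcp_rot: [[-1.0, 0.02, -0.004], [0.02, 1.0, 0.001], [0.004, 0.001, -1.0]]
force: [-5.4, 0.8, 0.2]
opening: 0.508
```

Run:
```python
from h import *
s=bot.read_state(); print(s['time_s'],np.round(s['position'],4),s['force'],s['opening']*87)
c=snap('wrist','wrist31.png')
for t in ['trigger_pad','grip_back','hasp_end','hasp_hinge','lid_edge']:
    print(t,[(np.round(q['at'],3).tolist(),round(q['conf'],2)) for q in mark_of('wrist',t)[:2]])
```

```text
56.55 [0.4931 0.4223 0.0479] [-5.40019981  0.78052951  0.2416018 ] 44.18160471468138
trigger_pad [([0.495, 0.402, 0.052], 0.78)]
grip_back [([0.496, 0.448, 0.055], 0.73)]
hasp_end []
hasp_hinge [([0.49, 0.4, 0.053], 0.19)]
lid_edge []
```

View pics/wrist31.png

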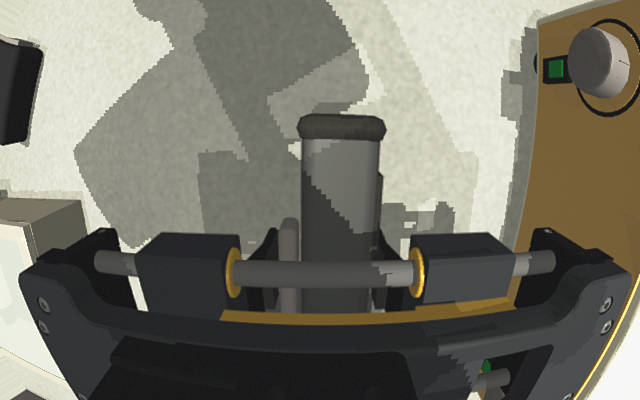

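Squeezed fully again. Release and back off upward.

send_rows(
  plan=[
    [[0,0,0,0,0.1],[0,0,0,0,-1],[0,0,0,0,-1],[0,0,0,0,-1],[0,0,0,0,-1],[0,0,0,0,-1],[0,0,0,0,-1],[0,0,1,0,-1],[0,0,1,0,-1],[0,0,1,0,-1],[0,0,1,0,-1],[0,0,1,0,-1],[0,0,1,0,-1],[0,0,1,0,-1],[0,0,1,0,-1],[0,0,0,0,-1],[0,0,0,0,-1]],
  ],
)

```text
time_s: 58.55
position: [0.4957, 0.4224, 0.2896]
tcp_rot: [[-1.0, 0.017, 0.003], [0.017, 1.0, 0.002], [-0.003, 0.002, -1.0]]
force: [0.6, 1.1, -0.5]
opening: 1.0
```

Run:
```python
from h import *
s=bot.read_state(); print(s['time_s'],np.round(s['position'],4),s['force'],s['opening']*87)
for n in ['wrist','scene','side']:
    c=snap(n,n+'32.png')
    for t in ['trigger_pad','hasp_end','hasp_hinge','lid_edge']:
        print(n,t,[(np.round(q['at'],3).tolist(),round(q['conf'],2)) for q in mark_of(n,t)[:2]])
```

```text
58.55 [0.4957 0.4224 0.2896] [ 0.61404101  1.07064963 -0.54690576] 86.97196553579046
wrist trigger_pad [([0.494, 0.387, 0.052], 0.89)]
wrist hasp_end [([0.457, 0.062, 0.009], 0.88)]
wrist hasp_hinge [([0.46, 0.06, 0.07], 0.75)]
wrist lid_edge [([0.466, 0.063, 0.064], 0.69)]
scene trigger_pad [([0.492, 0.388, 0.051], 0.45)]
scene hasp_end []
scene hasp_hinge [([0.465, 0.06, 0.068], 0.7), ([0.458, 0.062, 0.071], 0.43)]
scene lid_edge [([0.464, 0.063, 0.066], 0.65)]
side trigger_pad [([0.463, 0.068, 0.07], 0.66), ([0.495, 0.386, 0.057], 0.5)]
side hasp_end [([0.457, 0.061, 0.013], 0.46)]
side hasp_hinge [([0.457, 0.064, 0.067], 0.51)]
side lid_edge [([0.47, 0.064, 0.069], 0.77), ([0.629, 0.056, 0.057], 0.37)]
```

View pics/side32.png

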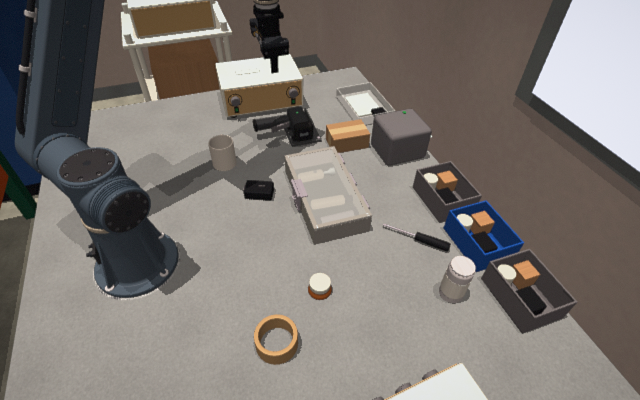

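View pics/wrist32.png

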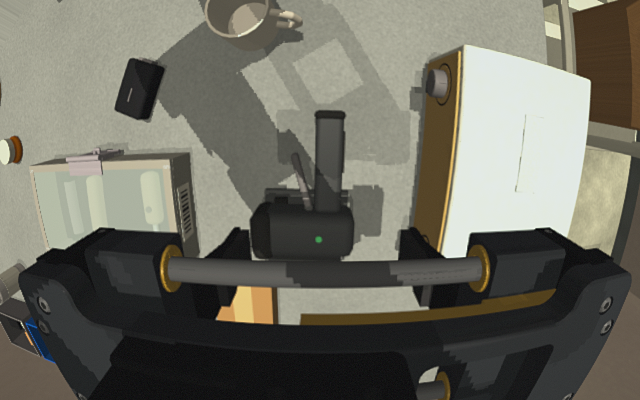

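The side view shows the case shut (about 328,195), with the items visible through the lid and the hasp down. The wrist view shows the trigger out again (302,175). Nothing else has moved, so I'm handing in.

```bash
python3 -c "
from rig import bot
print(bot.hand_in())"
```

```text
the job is handed in; nothing more can be done
None
```

The lot is booked out and the job handed in at about 59 s of the 210 s; hand-in gives no verdict.

**What I did:**
- **Opening scan:** I squeezed the trigger fully (jaws at about 45 mm, where fully squeezed is 46 mm) and let it go.
- **Packing:** three of the five lot items were on the bench: the rod electrode, the slim handpiece and the suction handpiece. All three lie flat side by side in the case. There was no sign of the brush handpiece or the roller electrode in the pictures. The networks' reports of them were mostly low-confidence and all landed on other objects.
- **Closing:** I pushed the lid over from behind and pressed it shut with about 18 N. I then swung the hasp down over its staple and pressed it home with about 13 N.
- **Closing scan:** I squeezed the trigger again (jaws at 44 mm) and let it go.

**What the last checks showed:**
- **Lid:** its free edge is at z ≈ 0.066, against 0.067 when shut.
- **Hasp:** its end is at x = 0.457. The pin reads 0.457–0.460 in the wrist and side views, so the hasp is within about 0.05 rad of vertical.
- **Trigger:** it is back out, with its pad at y ≈ 0.387, the same as at the start.
- **Bench:** everything else looks to be where it was, and the arm is clear of everything.

**Disagreements:** in the last check the scene camera did not find the hasp's end. Its best reading of the pin was 8 mm off (x = 0.465), which is where the lid's edge is. Its second reading (0.458) agreed with the other cameras.

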